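# Open the filter hatch of the bench dust extractor

## Robot

A 6-joint arm with a two-finger parallel gripper is mounted at the origin on the work surface. World frame = base frame: x ahead of the robot, y to its left, z up, the work surface at z = 0. Lengths are in m, angles in degrees, forces in N, time in s.
With the tool pointing down it reaches from about 0.4 to 0.825 m from the base axis. Payload 7 kg.
Tool frame: the origin (TCP) lies at the centre of the arm's flange, where the gripper is bolted on; the fingertips stand 178 mm ahead of it and the grasp point (between the pads) lies 159 mm ahead of it (tip_reach is the distance from the TCP to the fingertips, in m); z points along the fingers, y is the line along which they close (so a half turn about z gives the same grasp; the last joint's range is limited). The gripper opens to 88 mm and grips with 3 to 60 N. Pads are 19 mm wide; open, the fingers measure 130 mm over their backs; the gripper's body (78 mm by 193 mm) begins 47 mm behind the grasp point.
Start: joints at [92.367, 20.546, 0.682, 0, -70.136, -16.507], TCP at [0.165, 0.655, 0.405] pointing down, gripper open.
Joint ranges: [-176.03, 176.03], [-82.01, 121.73], [-58.28, 71.71], [-173.87, 95.51], [-174.79, -0.11], [-173.66, 173.66]. Speed limits (degrees/s): [136.94, 136.94, 172.46, 180, 180, 180].

## Interface

Orientations are given as [roll, pitch, yaw] about the fixed x, y, z axes, in that order (R = Rz(yaw) Ry(pitch) Rx(roll)).
In Python, from plant import * gives the robot as it stands.
- The arm moves only by the shell command python3 -m handwheel 'ROWS'. ROWS is JSON, a list of rows, each a list of 7 numbers: the opening, from -1 (shut) to 1 (fully open), then the shift along the tool's x, y, z as a fraction of full scale, then the turn, a rotation vector about the tool's x, y, z as a fraction of full scale. A call has 1 to 5 rows; each row shifts and turns the commanded pose from where the row before left it, along the tool's axes as they then stand; what a row does not reach is not made up. Full scale, the value 1, is 0.025 m for a shift and 6 degrees for a turn. A row lasts 1/8 s, in which the tool goes at most 62.5 mm and 10.7 degrees, less where a joint would pass 70% of its speed; a pose out of reach is approached as far as the arm can. A call with a number of a shift or a turn outside -1 to 1 is refused whole. A call with a gripper value outside its range is refused whole. The fingers move at their own pace and stop on an object; the grip force is fixed at half the most. Time passes only in rows, so rows that do not move let the fingers close. It gives the time, the measured TCP pose, the force, the opening and the grip force at its end, in the units of the state.
- get_obs(): the state, without advancing time (a new reading comes with each control period).
- snapshot(name): name is "scene" or "side" or "wrist"; returns a dict with "color" (480x640x3 uint8, red, green, blue), "fx", "fy", "cx", "cy" (pixels), "R" (3x3) and "t" (3): a world point X has camera coordinates R X + t; the wrist camera has in their place "tool_from_camera" (4x4, takes a point from camera to tool coordinates, whose origin is the TCP and whose axes are the flange's). Camera axes: x right, y down, z forward; pixel columns grow to the right and rows downward; lengths in m; the calibration is good to about 2 mm. A picture is of the moment at which its call begins: read the wrist's pose just before it. There is no depth.
- close_job(): hands the job in; it is judged then, once.
The state is a dict: "clock": time; "joint_pos": joint angles; "qvel": joint speeds; "tau": joint torques, N m; "tool_pos": TCP position; "orientation": TCP orientation; "force": force on the tool from outside, world axes, zero at the start; "moment": the same for the moment, N m; "opening": finger opening in m; "gripper_force": force on a finger pad.
Only numpy, scipy, OpenCV 4.12 (cv2) and the standard library are available. Lean on these libraries where they do the work, as an engineer would, in place of code of your own. Each camera call takes 0.05 s, during which the arm holds its last target. There are 200 camera calls.

## Task

With the screwdriver, turn both slotted cams on the dust extractor a quarter turn anticlockwise, all the way, so that they free the hatch, and stand the screwdriver back upright in its stand. Then lift the hatch off by its red handle and lay it flat, handle up, on the middle of the green mat. Do not push on the extractor or its cams with the gripper itself, do not drop anything, and leave the other things on the table where they are.

Things in the scene. Friction and masses are not known exactly. Their poses are not given: they have to be found in the camera images.
- extractor: Blue box fixed to the table, 270 wide (y). Origin: underside, below the centre of its flat face, which slopes at 30 degrees, rising away from the robot: centre (0, 0, 107.5) mm, outward normal (-0.5, 0, 0.866), 190 long along (0.866, 0, 0.5), in the box's axes. The hatch lies on it above a steel ledge 7 high. Behind (x 100 to 190 mm) a grey fan housing up to 165 high.
- cam_left (a joint): Turn of the cam at the hatch's left (+y) edge, rad: 0 locked (slot and wing point along the extractor's -y), 1.57 open, a hard stop; grows anticlockwise seen from outside, looking down on the face. Friction 0.05 N m; stays where left. Starts at 0 to 0.3.
- cam_right (a joint): The same for the cam at the right (-y) edge: 0 locked (slot and wing along the extractor's +y), 1.57 open, also anticlockwise.
- cam_left_slot (a point): Middle of the slot's mouth, on the cam's axis, 23 mm out from the face, 87 mm left of its centre. z out along the axis, x along the slot (turns with the cam). Slot: straight, open-ended, 7 wide, 9 deep, 30 long, in a brass head 32 across. Below, 9 to 14 mm off the face, a yellow wing 14 wide reaches 35 mm along +x, over the hatch until about 1.2 rad.
- cam_right_slot (a point): The same for the right cam.
- screwdriver: Orange, 120 g, loose, standing blade down in its stand. Origin: underside of its black guard disc (38 across, 6 thick); z up along the handle. Handle: 26 by 26 square, flats facing x and y, from 6 to 76 above the origin, with a 4 mm cap. Shank 8 diameter below, then a flat blade 16 wide (x), 3 thick (y), 25 long.
- screwdriver_tip (a point): Middle of the blade's end, 90 mm below the screwdriver's origin.
- stand: Wooden block 70 by 70, 100 high, fixed, on a foot 100 by 100 by 5, with a square vertical hole 26 wide through its middle; the guard disc rests on its top. Origin: underside centre.
- stand_top (a point): Centre of the hole's mouth on top of the stand, 100 mm above the table; the screwdriver's origin is here when stowed.
- panel: Hatch: loose aluminium plate of 280 g, 110 (x, along the slope) by 130 (y) by 6 (z), with a red bow handle. Origin: centre of its underside; z towards the handle. The handle's bar lies along y over the plate's centre, 12 by 12 in section, 90 long, from 28 to 40 mm above the origin, on posts 10 thick at y = +-40.
- mat: Green mat 190 (x) by 170 (y) by 3 thick, fixed to the table. Origin: underside centre.
- last: Yellow shoe last, 240 long, up to 86 high; leave alone. Origin: underside.
- jar: Closed amber jar, 64 diameter, 85 high; leave alone. Origin: underside.
- strop: Dark sharpening strop, 240 by 36 by 20; leave alone. Origin: underside.
- knife: Skiving knife, a flat steel strip about 215 by 26 by 5; leave alone. Origin: underside.
- hammer: Wooden-handled hammer, about 240 long, lying on the table; leave alone.
- tin: Closed red tin, 80 diameter, 100 high; leave alone. Origin: underside.
- brush: Glue brush, about 200 long, lying on the table; leave alone.
Not all that is in view belongs to the job. There is more than one size of the panel; the one meant has the size given above.

How it is judged:
By the outcome, as a careful person would: the job done as asked, in the order asked, and still so for the second after the job is handed in, with the robot touching nothing.
It also fails if it takes over 72 s, if anything falls off the work surface, if the arm or the gripper's body presses on something with over 40 N, if the wrist force passes 120 N, or if a joint passes its speed limit or range.

## Working session

There is one attempt and no reset: what is moved stays moved. The work goes in short steps, Python scripts to look and compute and a shell command to move; the robot and the scene stay as the last step left them, time stands still between calls to the robot, and variables do not carry over. Pictures are saved under pics/ and viewed, at most 10 in all, crops included, and the job is handed in when it is done.

```bash
mkdir -p pics; ls
python3 - <<'E'
from plant import *
import cv2
print(get_obs())
for n in("scene","side"):
    s=snapshot(n); cv2.imwrite(f"pics/{n}0.png",s["color"][:,:,::-1]); print(n,{k:v for k,v in s.items() if k!="color"})
E
```

```text
pics
{'clock': 0.0, 'joint_pos': array([ 9.23671631e+01,  2.05939283e+01,  6.33640588e-01, -1.81015785e-02,
       -7.01358277e+01, -1.65088081e+01]), 'qvel': array([ 0.08877312, -0.13779585,  0.02059749,  0.04151601,  0.01619338,
       -0.05091951]), 'tau': array([ 1.60283129e-03, -5.82723749e+01,  2.93043405e+01,  6.99700847e+00,
        7.07450919e-03, -1.53832971e-04]), 'tool_pos': array([0.16485375, 0.65437082, 0.40369963]), 'orientation': array([ 1.79903011e+02, -1.09998461e-02, -1.41478007e+01]), 'force': array([ 0.18141812, -0.7906202 , -0.05527022]), 'moment': array([ 0.01285399, -0.01881991,  0.01819601]), 'gripper_force': 0.0, 'opening': 0.08762968345539247}
scene {'fx': 505.5455999571505, 'fy': 505.5455999571505, 'cx': 322.10880434182144, 'cy': 234.32681800953415, 'R': array([[-0.72619722,  0.6873458 , -0.01390527],
       [ 0.56704759,  0.58741816, -0.57740535],
       [-0.38870894, -0.42719511, -0.81633921]]), 't': array([ 0.37957738, -0.20004679,  1.46724773])}
side {'fx': 480.11521543918275, 'fy': 480.11521543918275, 'cx': 311.284877648939, 'cy': 235.75330615968682, 'R': array([[ 0.77397091, -0.63320787,  0.00410127],
       [-0.31065254, -0.38533897, -0.86891247],
       [ 0.55178259,  0.67123891, -0.49494879]]), 't': array([-0.400053  ,  0.2267546 ,  1.07528395])}
```

View pics/scene0.png

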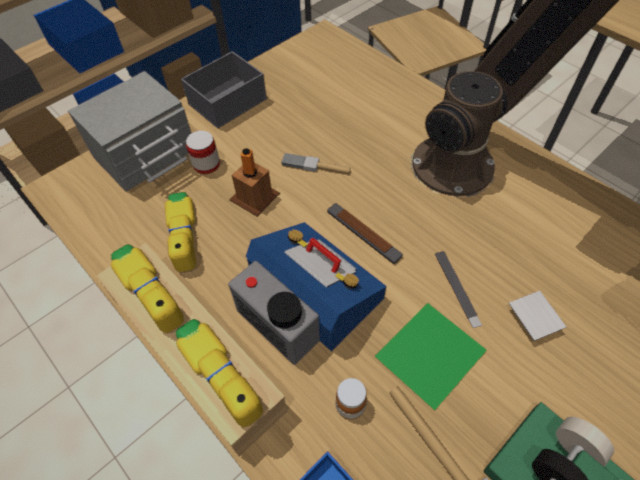

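View pics/side0.png

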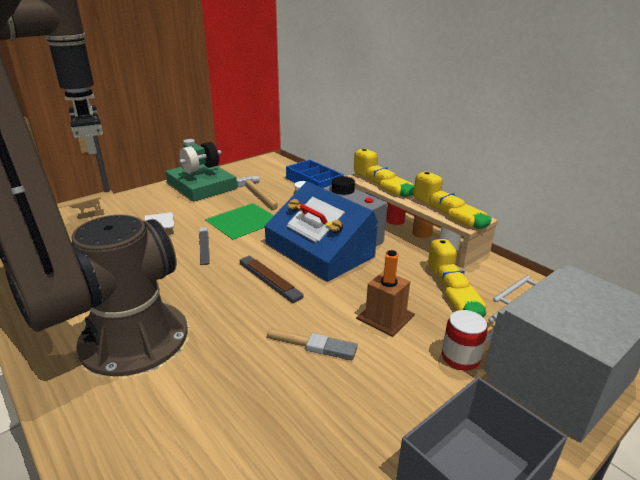

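The scene view shows the extractor at about (310,285), with brass cams at (296,236) and (351,281) and the red handle at (323,255). The screwdriver in its stand is at (249,165), and the mat is at (430,353). The side view shows the same things: cams at (293,205) and (333,228), screwdriver at (391,268).

```bash
cat > h.py <<'E'
from plant import *
import numpy as np, cv2
from scipy.spatial.transform import Rotation as Ro
def cam(n):
    """snapshot -> (bgr, K, R, t) with X_cam = R X + t"""
    o=get_obs(); s=snapshot(n); K=np.array([[s["fx"],0,s["cx"]],[0,s["fy"],s["cy"]],[0,0,1]])
    if n=="wrist":
        T=np.eye(4); T[:3,:3]=Ro.from_euler("xyz",o["orientation"],degrees=True).as_matrix(); T[:3,3]=o["tool_pos"]
        W=np.linalg.inv(T@s["tool_from_camera"]); R,t=W[:3,:3],W[:3,3]
    else: R,t=s["R"],s["t"]
    return s["color"][:,:,::-1].copy(),K,R,t
def ray(c,p):
    _,K,R,t=c; d=R.T@np.linalg.inv(K)@np.array([p[0],p[1],1.]); return -R.T@t,d/np.linalg.norm(d)
def plane(c,p,z=0.,n=(0,0,1),q=None):
    o,d=ray(c,p); n=np.array(n,float); q=np.array([0,0,z]) if q is None else q
    return o+d*((q-o)@n)/(d@n)
def tri(c1,p1,c2,p2):
    A=np.zeros((3,3));b=np.zeros(3);L=[ray(c1,p1),ray(c2,p2)]
    for o,d in L: M=np.eye(3)-np.outer(d,d);A+=M;b+=M@o
    X=np.linalg.solve(A,b); return X,max(np.linalg.norm(np.cross(X-o,d)) for o,d in L)
def proj(c,X):
    _,K,R,t=c; v=K@(R@np.asarray(X)+t); return v[:2]/v[2]
def blobs(c,lo,hi,amin=30,box=None):
    m=cv2.inRange(cv2.cvtColor(c[0],cv2.COLOR_BGR2HSV),lo,hi)
    if box: k=np.zeros_like(m);k[box[1]:box[3],box[0]:box[2]]=1;m*=k
    C,_=cv2.findContours(m,cv2.RETR_EXTERNAL,cv2.CHAIN_APPROX_NONE)
    return sorted([x for x in C if cv2.contourArea(x)>=amin],key=cv2.contourArea,reverse=True)
def cen(x): m=cv2.moments(x); return np.array([m["m10"],m["m01"]])/m["m00"]
def plan(pos,R,here=None):
    """units: first turn (tool rotvec /6deg), then shift (/25mm) in the new tool axes"""
    o=get_obs(); R0=Ro.from_euler("xyz",o["orientation"],degrees=True); p0=o["tool_pos"]
    R=Ro.from_matrix(R)
    print("turn",np.round(np.degrees((R0.inv()*R).as_rotvec())/6,2),"shift",np.round(R.inv().apply(np.array(pos)-p0)/.025,2))
E
python3 - <<'E'
from h import *
np.set_printoptions(precision=4,suppress=True)
a,b=cam("scene"),cam("side")
for n,c,bx in(("a",a,(270,220,375,300)),("b",b,(275,190,350,245))):
    print(n,"brass",[(cen(x).round(1),cv2.contourArea(x)) for x in blobs(c,(12,110,90),(30,255,255),15,bx)][:5])
    print(n,"orange",[(cen(x).round(1),cv2.contourArea(x),cv2.boundingRect(x)) for x in blobs(c,(4,170,110),(16,255,255),60)][:6])
    print(n,"red",[(cen(x).round(1),cv2.contourArea(x)) for x in blobs(c,(0,170,100),(3,255,255),20,bx)][:4])
    g=blobs(c,(50,120,60),(75,255,255),1000)
    print(n,"green",[(plane(c,cen(x),.003),cv2.contourArea(x)) for x in g][:3])
    w=np.float32([plane(c,p[0],.003)[:2] for p in g[0]]); print(cv2.minAreaRect(w))
    cr=cv2.resize(c[0][bx[1]-70:bx[3]+30,bx[0]-60:bx[2]+60],None,fx=3,fy=3); print(cr.shape); cv2.imwrite(f"pics/crop{n}.png",cr[:600,:800])
E
```

```text
a brass [(array([348. , 278.8]), 146.5), (array([297. , 237.1]), 134.5), (array([365.2, 226.4]), 48.5), (array([347.1, 230. ]), 17.0)]
a orange [(array([245.9, 161.5]), 116.0, (241, 150, 11, 23))]
a red [(array([324.3, 252.4]), 200.5)]
a green [(array([0.496 , 0.3253, 0.003 ]), 5795.5)]
((0.49200040102005005, 0.32208114862442017), (0.18731407821178436, 0.16749536991119385), 1.5147645473480225)
(540, 675, 3)
b brass [(array([281.9, 197.3]), 225.5), (array([333.4, 224.6]), 83.5), (array([294.2, 203.9]), 63.5)]
b orange [(array([390. , 268.2]), 285.5, (383, 253, 15, 30))]
b red [(array([313.8, 212.5]), 74.0)]
b green [(array([0.4839, 0.3205, 0.003 ]), 1267.0)]
((0.4926711916923523, 0.3207910656929016), (0.19002600014209747, 0.16956457495689392), 1.3372068405151367)
(465, 585, 3)
```

Run:
```python
from h import *
np.set_printoptions(precision=4,suppress=True)
a,b=cam("scene"),cam("side")
L,e1=tri(a,(348.5,279.5),b,(294.2,203.9));Rr,e2=tri(a,(297,237),b,(333.4,224.6));H,e3=tri(a,(324.3,252.4),b,(313.8,212.5))
print("L",L,e1,"R",Rr,e2,"handle",H,e3)
d=L-Rr;print("dist",np.linalg.norm(d),"yaw",np.degrees(np.arctan2(-d[0],d[1])))
S,e=tri(a,(245.9,161.5),b,(390,268.2));print("driver",S,e)
```

```text
L [0.5421 0.1083 0.1248] 0.0007555704165907851 R [ 0.5476 -0.0555  0.124 ] 0.0005048561763645143 handle [0.5382 0.0214 0.1328] 0.0033905684736877796
dist 0.16395943933258422 yaw 1.8936958413375573
driver [ 0.4906 -0.3114  0.141 ] 0.00243276037549224
```

View pics/cropa.png

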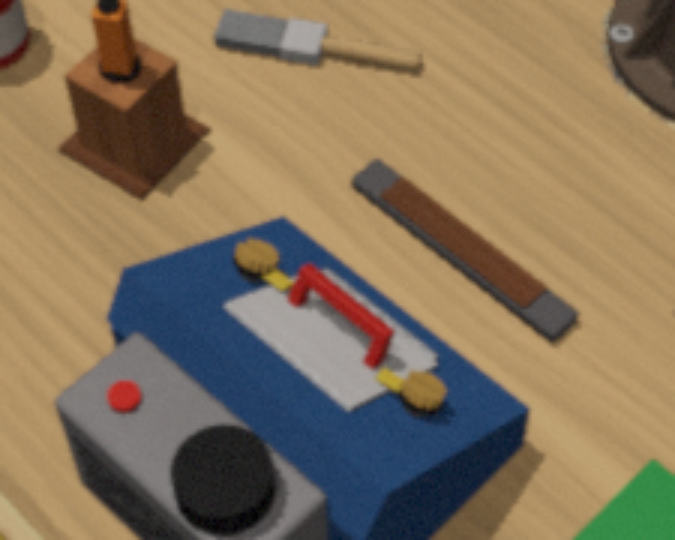

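The crop shows the right cam head at crop (257,257) with its wing towards the handle, and the left one at (422,392). The hatch lies under both wings, and the strop is in front of the extractor. Next I move to the stand for a closer look.

```bash
python3 -m handwheel '[[1,0.7,0.95,0,0,0,-0.8],[1,0.7,0.95,0,0,0,-0.8],[1,0.7,0.95,0,0,0,-0.76],[1,0.8,0.95,0,0,0,0],[1,0.8,0.95,0,0,0,0]]'; python3 -m handwheel '[[1,0.8,0.95,0,0,0,0],[1,0.8,0.95,0,0,0,0],[1,0.8,0.95,0,0,0,0],[1,0.8,0.95,0,0,0,0],[1,0.8,0.95,0,0,0,0]]';python3 -m handwheel '[[1,0.8,0.95,0,0,0,0],[1,0.8,0.95,0,0,0,0],[1,0.8,0.95,0,0,0,0],[1,0.8,0.95,0,0,0,0],[1,0.8,0.95,0,0,0,0]]'; python3 -c "
from h import *
print(snapshot('wrist')['tool_from_camera'].round(3)); plan([.45,-.25,.405],np.diag([1,-1,-1.]))"
```

```text
clock: 0.92
tool_pos: [0.246, 0.5273, 0.4047]
orientation: [-180.0, -0.0, -0.1]
force: [1.2, -0.2, 0.6]
opening: 0.0875
gripper_force: 0.0
clock: 1.55
tool_pos: [0.3461, 0.4084, 0.4048]
orientation: [-180.0, -0.0, -0.1]
force: [-0.3, 0.0, -0.3]
opening: 0.0876
gripper_force: 0.0
clock: 2.17
tool_pos: [0.446, 0.2895, 0.4048]
orientation: [-180.0, -0.0, -0.1]
force: [-0.1, 0.7, -0.6]
opening: 0.0876
gripper_force: 0.0
[[-0.    -0.956 -0.293  0.079]
 [ 1.     0.    -0.001  0.   ]
 [ 0.001 -0.293  0.956  0.021]
 [ 0.     0.     0.     1.   ]]
turn [ 0.01 -0.   -0.03] shift [ 1.100e-01  2.151e+01 -1.000e-02]
```

```bash
python3 -m handwheel '[[1,0.4,1,0,0,0,0],[1,0.4,1,0,0,0,0],[1,0.4,1,0,0,0,0],[1,0.4,1,0,0,0,0],[1,0.4,1,0,0,0,0]]' >/dev/null;  python3 -m handwheel '[[1,0,1,0,0,0,0],[1,0,1,0,0,0,0],[1,0,1,0,0,0,0],[1,0,1,0,0,0,0],[1,0,0.8,0,0,0,0]]' >/dev/null; python3 -m handwheel '[[1,0,1,0,0,0,0],[1,0,0,0,0,0,0]]' 
python3 -c "
from h import *; import pickle
c=cam('wrist'); pickle.dump(c,open('w1.pkl','wb')); cv2.imwrite('pics/w1.png',c[0])"
python3 -m handwheel '[[1,-0.3,1,0,0,0,0],[1,-0.3,1,0,0,0,0],[1,-0.3,1,0,0,0,0],[1,-0.3,1,0,0,0,0],[1,0,1,0,0,0,0]]' >/dev/null;  python3 -m handwheel '[[1,0,1,0,0,0,0],[1,0,1,0,0,0,0],[1,0,1,0,0,0,0],[1,0,1,0,0,0,0],[1,0,1,0,0,0,0]]' >/dev/null; python3 -m handwheel '[[1,0,1,0,0,0,0],[1,0,1,0,0,0,0],[1,0,0.7,0,0,0,0],[1,0,0,0,0,0,0]]' 
python3 -c "
from h import *; import pickle
c=cam('wrist'); pickle.dump(c,open('w2.pkl','wb')); cv2.imwrite('pics/w2.png',c[0])"
```

```text
clock: 3.72
tool_pos: [0.495, 0.0194, 0.4047]
orientation: [180.0, -0.0, -0.2]
force: [0.4, 0.6, -0.1]
opening: 0.0875
gripper_force: 0.0
clock: 5.52
tool_pos: [0.4655, -0.2971, 0.4043]
orientation: [-180.0, 0.0, -0.1]
force: [-0.6, -0.3, 0.2]
opening: 0.0877
gripper_force: 0.0
```

View pics/w1.png

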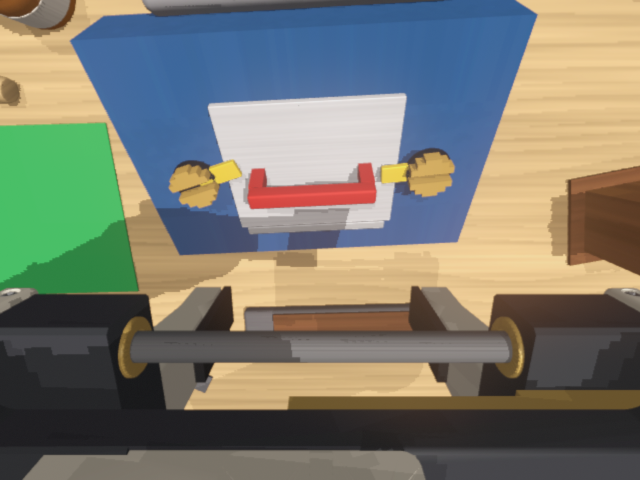

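View pics/w2.png

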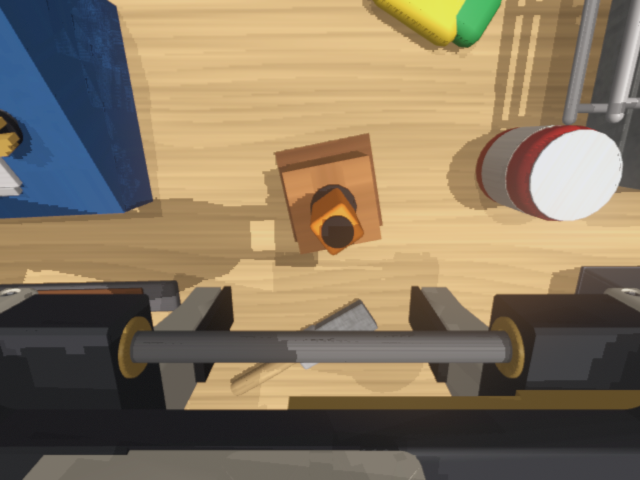

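w1 shows the left cam at (194,185) with its wing at (226,171), the right cam at (430,173) with its wing at (395,173), and the red bar from (248,195) to (376,190). w2 shows the stand at (330,200) and the screwdriver cap at (338,231), with the handle square turned at an angle.

```bash
python3 -c "
import cv2,numpy as np
a=cv2.imread('pics/w1.png');b=cv2.imread('pics/w2.png')
r=lambda i,x,y:cv2.resize(i[y:y+84,x:x+64],None,fx=4,fy=4,interpolation=cv2.INTER_CUBIC)
r2=lambda i,x,y:cv2.resize(i[y:y+140,x:x+120],(288,336),interpolation=cv2.INTER_CUBIC)
cv2.imwrite('pics/z1.png',np.hstack([r(a,165,140),r(a,400,130),r2(b,270,125)]))"
```

```text
(no output)
```

View pics/z1.png

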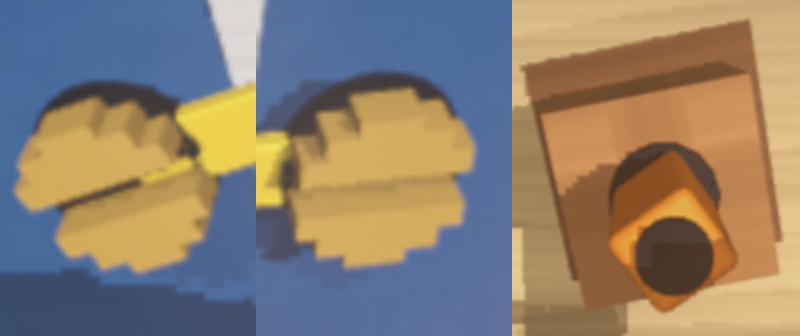

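In the zoom, the left slot runs up to the right, with its mid mouth at w1 (195.5,190). The right slot is nearly level, with its mid mouth at w1 (430,179.5). The driver cap is at w2 (337.5,231), with its flats about 35° off.

Run:
```python
from h import *; import pickle
np.set_printoptions(precision=4,suppress=True)
a=pickle.load(open('w1.pkl','rb'));b=pickle.load(open('w2.pkl','rb'))
Z=.1274
L=plane(a,(195.5,190),Z);Rr=plane(a,(429.8,179.5),Z);d=L-Rr
print("L",L,"R",Rr,np.linalg.norm(d),"yaw",np.degrees(np.arctan2(-d[0],d[1])))
yaw=np.arctan2(-d[0],d[1]);E=Ro.from_euler('z',yaw).as_matrix();n=E@[-.5,0,.866]
def dirn(p,q):
    v=E.T@(plane(a,q,0,n,L)-plane(a,p,0,n,L)); return np.degrees(np.arctan2(v@[.866,0,.5],v[1]))  # angle from +y toward upslope
z=lambda x,y,ox,oy:(ox+x/4,oy+y/4)
print("slotL upper",dirn(z(35,210,165,140),z(180,165,165,140)),"slotR",dirn(z(295-256,192,400,130),z(460-256,180,400,130)))
S=plane(b,(337.5,231.2),.18);print("driver",S)
q=lambda x,y:plane(b,(270+(x-512)/2.4,125+y/2.4),.176)
P=[q(690,188),q(737,257),q(665,312),q(610,240)]
print([ (np.degrees(np.arctan2(*(P[(i+1)%4]-P[i])[[1,0]])).round(1),np.linalg.norm(P[(i+1)%4]-P[i]).round(4)) for i in range(4)],np.mean(P,0))
T=[plane(b,(270+(x-512)/2.4,125+y/2.4),.1) for x,y in((540,112),(750,72),(779,272),(583,308))];print("stand",np.mean(T,0),[np.degrees(np.arctan2(*(T[(i+1)%4]-T[i])[[1,0]])).round(1) for i in range(4)],np.linalg.norm(T[1]-T[0]))
print(get_obs()["joint_pos"])
h1=plane(a,(248,195),.1475);h2=plane(a,(376,190),.1475);print("bar",h1,h2)
```

```text
L [0.5364 0.1103 0.1274] R [ 0.5434 -0.0595  0.1274] 0.16990746585744362 yaw 2.3465158671574025
slotL upper 163.56343812281492 slotR 178.02004170479097
driver [ 0.4897 -0.3072  0.18  ]
[(np.float64(-145.3), np.float64(0.0215)), (np.float64(129.1), np.float64(0.0234)), (np.float64(36.2), np.float64(0.0238)), (np.float64(-56.4), np.float64(0.0239))] [ 0.4899 -0.3078  0.176 ]
stand [ 0.4893 -0.3071  0.1   ] [np.float64(-79.5), np.float64(-169.3), np.float64(100.9), np.float64(10.7)] 0.06995574582496207
[-12.1742   8.9984 -15.0106  -0.0112 -66.0182 102.133 ]
bar [0.5359 0.0681 0.1475] [ 0.5389 -0.0179  0.1475]
```

```bash
python3 -m handwheel '[[1,0,0,0,0,0,0.91],[1,0,0,0,0,0,0.91],[1,0,0,0,0,0,0.91],[1,0,0,0,0,0,0.91],[1,0,0,0,0,0,0.91]]' >/dev/null; python3 -m handwheel '[[1,0,0,0,0,0,0.91],[1,0,0,0,0,0,0.91],[1,0,0,0,0,0,0.91],[1,0,0,0,0,0,0.91],[1,0,0,0,0,0,0.91]]'; python3 -c "
from h import *; import pickle
plan([.4895,-.3074,.30],Ro.from_euler('xyz',[180,0,-54.5],degrees=True).as_matrix())
c=cam('wrist'); pickle.dump(c,open('w3.pkl','wb')); cv2.imwrite('pics/w3.png',c[0]);print(proj(c,[.4896,-.3075,.18]))
for B in blobs(c,(4,150,90),(20,255,255),60): print(cen(B),cv2.contourArea(B))
"
```

```text
clock: 6.82
tool_pos: [0.4655, -0.2956, 0.4048]
orientation: [-180.0, -0.0, -54.7]
force: [0.0, 0.6, 0.4]
opening: 0.0878
gripper_force: 0.0
turn [-0.   -0.   -0.04] shift [ 0.94 -0.51  4.19]
[298.19256613 232.77300401]
[311.78177615 214.63901247] 3821.0
[330.1305276  402.59560842] 1093.0
[129.34384858 346.82912723] 317.0
[492.30837359 401.93719807] 207.0
[438.51322751 403.55026455] 94.5
[525.93055556 395.25992063] 84.0
[556.09210526 395.23026316] 76.0
[586.87214612 394.92009132] 73.0
```

```bash
python3 -c "
from h import *; import pickle
c=pickle.load(open('w3.pkl','rb'))
for B in blobs(c,(0,0,0),(180,255,85),100,(240,160,360,280)): print('dark',cen(B),cv2.contourArea(B),cv2.boundingRect(B),plane(c,cen(B),.18))
for B in blobs(c,(8,200,130),(20,255,255),60,(240,160,360,280)): print(cen(B),cv2.contourArea(B),cv2.minAreaRect(B))
"
python3 -m handwheel '[[1,0.94,-0.51,0.3,0,0,0],[1,0,0,0.9,0,0,0],[1,0,0,0,0,0,0]]'
```

```text
dark [299.58397391 232.76566504] 715.5 (285, 217, 30, 32) [ 0.48892147 -0.30798565  0.18      ]
dark [312.54906054 197.65483646] 239.5 (284, 186, 44, 38) [ 0.49468003 -0.32984499  0.18      ]
[307.5480226  205.92429379] 147.5 ((306.7534484863281, 206.65753173828125), (31.367029190063477, 13.342691421508789), 20.556045532226562)
clock: 7.25
tool_pos: [0.4891, -0.3075, 0.3731]
orientation: [179.9, 0.2, -54.5]
force: [-0.6, -0.4, -0.2]
opening: 0.0877
gripper_force: 0.0
```

Consistent. Descend, grip and lift.

```bash
python3 -m handwheel '[[1,0,0,0.97,0,0,0],[1,0,0,1,0,0,0],[1,0,0,0.97,0,0,0],[1,0,0,0,0,0,0],[-1,0,0,0,0,0,0]]'; python3 -m handwheel '[[-1,0,0,0,0,0,0],[-1,0,0,0,0,0,0],[-1,0,0,0,0,0,0],[-1,0,0,0,0,0,0],[-1,0,0,0,0,0,0]]'
```

```text
clock: 7.88
tool_pos: [0.4899, -0.3083, 0.3028]
orientation: [-180.0, -0.1, -54.5]
force: [0.1, 0.7, 0.3]
opening: 0.0824
gripper_force: 0.0
clock: 8.5
tool_pos: [0.4894, -0.3083, 0.3012]
orientation: [180.0, -0.0, -54.6]
force: [0.7, -0.3, 0.2]
opening: 0.0332
gripper_force: 0.0
```

```bash
python3 -m handwheel '[[-1,0,0,0,0,0,0],[-1,0,0,0,0,0,0],[-1,0,0,0,0,0,0],[-1,0,0,0,0,0,0]]'; python3 -m handwheel '[[-1,0,0,-1,0,0,0],[-1,0,0,-1,0,0,0],[-1,0,0,-1,0,0,0],[-1,0,0,-1,0,0,0],[-1,0,0,-1,0,0,0]]'
python3 -c "
from h import *
a=cam('scene');b=cam('side')
pa=proj(a,[.489,-.308,.2]);pb=proj(b,[.489,-.308,.2]);print(pa,pb)
f=lambda c,p:cv2.resize(c[0][int(p[1])-50:int(p[1])+50,int(p[0])-40:int(p[0])+40],(400,500),interpolation=cv2.INTER_CUBIC)
cv2.imwrite('pics/lift.png',np.hstack([f(a,pa),f(b,pb)]))"
```

```text
clock: 9.0
tool_pos: [0.4894, -0.3083, 0.3011]
orientation: [-180.0, -0.0, -54.6]
force: [0.7, -0.5, -0.5]
opening: 0.0259
gripper_force: 30.0
clock: 9.62
tool_pos: [0.4891, -0.3082, 0.4267]
orientation: [180.0, 0.0, -54.6]
force: [0.7, -0.4, -1.5]
opening: 0.0257
gripper_force: 30.0
[244.98008953 145.36606444] [391.78356258 244.87517278]
```

View pics/lift.png

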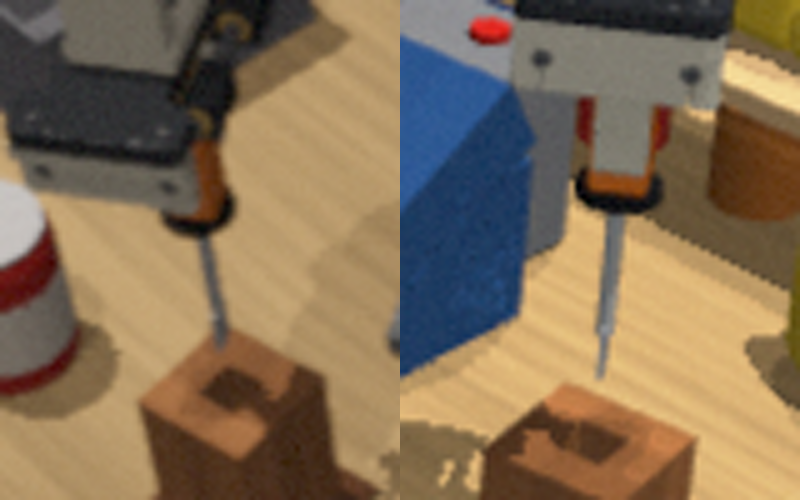

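In both views the blade is seen edge-on, so it lies along tool y. The driver hangs straight and its tip is clear of the stand. I lift a little, spin it, tilt it and go to the right cam.

```bash
python3 -m handwheel '[[-1,0,0,-0.6,0,0,1],[-1,0,0,-0.6,0,0,1],[-1,0,0,-0.5,0,0,1],[-1,0,0,0,0,0,1],[-1,0,0,0,0,0,1]]' >/dev/null
for i in 1 2 3; do python3 -m handwheel '[[-1,0,0,0,0,0,1],[-1,0,0,0,0,0,1],[-1,0,0,0,0,0,1],[-1,0,0,0,0,0,1],[-1,0,0,0,0,0,1]]' >/dev/null;done
python3 -m handwheel '[[-1,0,0,0,0,0,0.5],[-1,0,0,0,0,-1,0],[-1,0,0,0,0,-1,0],[-1,0,0,0,0,-1,0],[-1,0,0,0,0,-1,0]]'
python3 -m handwheel '[[-1,0,0,0,0,-1,0],[-1,0,0,0,0,0,0]]'
cat >> h.py <<'E'
EY=np.radians(2.1); EX=Ro.from_euler('z',EY).as_matrix(); N=EX@[-.5,0,np.sqrt(.75)]
SL={"L":np.array([.5367,.1123,.1274]),"R":np.array([.5431,-.0615,.1274])}
def toolR(cam_deg=0):
    R=EX@np.array([[-np.sqrt(.75),0,.5],[0,1,0],[-.5,0,-np.sqrt(.75)]])
    return R@Ro.from_euler('z',-cam_deg,degrees=True).as_matrix()
E
python3 -c "
from h import *
plan(SL['R']+N*.316,toolR(2)); print(get_obs()['joint_pos'])"
```

```text
clock: 12.85
tool_pos: [0.489, -0.3081, 0.4674]
orientation: [179.9, 24.1, -177.6]
force: [0.3, -0.7, -2.1]
opening: 0.0259
gripper_force: 30.0
clock: 13.1
tool_pos: [0.4884, -0.3083, 0.4679]
orientation: [179.9, 29.9, -177.7]
force: [-0.2, 0.3, -2.0]
opening: 0.0258
gripper_force: 30.0
turn [ 0.03 -0.01 -0.3 ] shift [4.26 9.94 0.43]
[-16.7866847    2.36416061 -12.30365831 -12.88055531 -47.53652353
 -64.5013999 ]
```

```bash
python3 -m handwheel '[[-1,0.43,1,0,0,0,-0.3],[-1,0.43,1,0,0,0,0],[-1,0.43,1,0,0,0,0],[-1,0.43,1,0,0,0,0],[-1,0.43,1,0,0,0,0]]' >/dev/null
python3 -m handwheel '[[-1,0.43,1,0,0,0,0],[-1,0.43,1,0,0,0,0],[-1,0.43,1,0,0,0,0],[-1,0.43,1,0,0,0,0],[-1,0.4,0.9,0,0,0,0]]' >/dev/null
python3 -m handwheel '[[-1,0,0,0.43,0,0,0],[-1,0,0,0,0,0,0]]'
python3 -c "
from h import *; import pickle
plan(SL['R']+N*.316,toolR(2)); print(get_obs()['joint_pos'])
c=cam('wrist');a=cam('scene');b=cam('side');pickle.dump((c,a,b),open('r1.pkl','wb'))
o=get_obs();T=Ro.from_euler('xyz',o['orientation'],degrees=True).as_matrix();tip=o['tool_pos']+T[:,2]*.291
print([proj(k,tip) for k in (c,a,b)],[proj(k,SL['R']) for k in (c,a,b)])
def f(k,s,w,h):
    p=(proj(k,tip)+proj(k,SL['R']))/2;x,y=int(p[0]-s),int(p[1]-s*h/w);x,y=max(x,0),max(y,0);print(x,y,2*s)
    return cv2.resize(k[0][y:y+int(2*s*h/w),x:x+2*s],(w,h),interpolation=cv2.INTER_CUBIC)
cv2.imwrite('pics/r1.png',np.hstack([f(c,80,400,400),f(b,30,400,400)]))
"
```

```text
clock: 14.6
tool_pos: [0.3863, -0.068, 0.4017]
orientation: [-178.9, 29.8, -175.4]
force: [0.2, -0.6, -0.6]
opening: 0.0255
gripper_force: 30.0
turn [ 0.02 -0.03  0.02] shift [0.05 0.03 0.  ]
[  23.32583366  -18.55632543  -51.25392412   20.46187779  -30.74836117
 -124.2570865 ]
[array([320.37305415, 243.03342055]), array([299.6987102 , 224.66486326]), array([331.1006145 , 218.50526865])] [array([321.22318083, 232.81420635]), array([296.85594158, 233.56708967]), array([333.86399959, 224.80978631])]
240 157 160
302 191 60
```

View pics/r1.png

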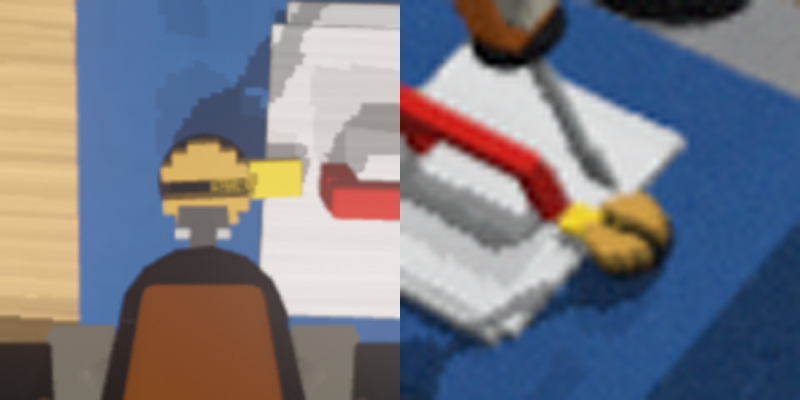

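The left half, from the wrist camera, shows the blade end at about px (322,239), just below the slot at about (322,232). The right half, from the side camera, shows the tip above the head. I go closer and compare again.

```bash
python3 -m handwheel '[[-1,0.05,0.03,0.36,0,0,0],[-1,0,0,0.36,0,0,0],[-1,0,0,0,0,0,0]]'
cat > look.py <<'E'
import sys,pickle
from h import *
S=SL[sys.argv[1]];name=sys.argv[2]
o=get_obs();T=Ro.from_euler('xyz',o['orientation'],degrees=True).as_matrix();tip=o['tool_pos']+T[:,2]*.291
print("tip in slot frame (upslope, left, out) mm",((EX@np.array([[.866,0,-.5],[0,1,0],[.5,0,.866]])).T@(tip-S)*1000).round(1))
I=[]
for n,s,w in(("wrist",40,300),("side",20,250),("scene",20,250)):
    k=cam(n);x,y=(proj(k,S)-s).astype(int)
    f=w/2/s;I.append(cv2.copyMakeBorder(cv2.resize(k[0][y:y+2*s,x:x+2*s],(w,w),interpolation=cv2.INTER_CUBIC),0,300-w,0,0,cv2.BORDER_CONSTANT))
    print(n,"origin",x,y,"scale",f,"pred tip crop",((proj(k,tip)-[x,y])*f).round(),"pred slot",((proj(k,S)-[x,y])*f).round(), "upslope mm px",((proj(k,S+T[:,0]*-.001)-proj(k,S))*f).round(1))
cv2.imwrite(f"pics/{name}.png",np.hstack(I))
E
python3 look.py R r2
```

```text
clock: 15.12
tool_pos: [0.394, -0.0673, 0.3852]
orientation: [-178.9, 29.9, -175.5]
force: [-1.1, -0.2, -1.6]
opening: 0.026
gripper_force: 30.0
tip in slot frame (upslope, left, out) mm [-1.   0.1  6.9]
wrist origin 280 200 scale 3.75 pred tip crop [153. 156.] pred slot [152. 151.] upslope mm px [0.  4.4]
side origin 313 204 scale 6.25 pred tip crop [123. 122.] pred slot [130. 130.] upslope mm px [ 1.5 -1.7]
scene origin 276 213 scale 6.25 pred tip crop [138. 113.] pred slot [130. 129.] upslope mm px [-1.7  0.6]
```

View pics/r2.png

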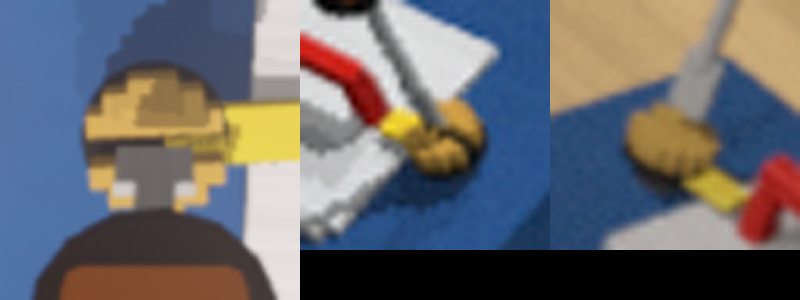

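In the wrist crop the blade end is at (155,147) and the slot mouth spans y of about 137 to 168, so the predictions match. The blade is about 1 mm downslope of centre. I correct that and insert.

```bash
python3 -m handwheel '[[-1,-0.04,0,0.15,0,0,0],[-1,0,0,0.15,0,0,0],[-1,0,0,0.15,0,0,0],[-1,0,0,0.13,0,0,0],[-1,0,0,0,0,0,0]]'; python3 -c "
from h import *; plan(SL['R']+N*.284,toolR(2))"
```

```text
clock: 15.9
tool_pos: [0.402, -0.0667, 0.3738]
orientation: [-178.9, 29.9, -175.5]
force: [0.1, 0.5, -1.7]
opening: 0.026
gripper_force: 30.0
turn [ 0.02 -0.01  0.01] shift [0.04 0.   0.  ]
```

```bash
for i in 1 2 3; do python3 -m handwheel '[[-1,0,0,0,0,0,-1],[-1,0,0,0,0,0,-1],[-1,0,0,0,0,0,-1],[-1,0,0,0,0,0,-1],[-1,0,0,0,0,0,-1]]' | egrep 'tool|force'; python3 -c "
from h import *; o=get_obs(); T=Ro.from_euler('xyz',o['orientation'],degrees=True); print('mom tool',T.inv().apply(o['moment']).round(2),'F tool',T.inv().apply(o['force']).round(1))"; done;  python3 -m handwheel '[[-1,0,0,0,0,0,-1],[-1,0,0,0,0,0,-1],[-1,0,0,0,0,0,0]]'; python3 -c "
from h import *; o=get_obs(); T=Ro.from_euler('xyz',o['orientation'],degrees=True); print('mom tool',T.inv().apply(o['moment']).round(2),'F tool',T.inv().apply(o['force']).round(1));plan(SL['R']+N*.284,toolR(92));print(o['joint_pos'])"
```

```text
tool_pos: [0.4018, -0.0668, 0.3741]
force: [-0.6, -1.4, -1.9]
gripper_force: 30.0
mom tool [-0.81  1.94  0.07] F tool [ 2.  -0.3  1.4]
tool_pos: [0.4018, -0.0669, 0.3742]
force: [0.5, -2.7, -1.8]
gripper_force: 30.0
mom tool [-0.87  1.82  0.1 ] F tool [ 2.7 -0.8  1.8]
tool_pos: [0.4019, -0.067, 0.3743]
force: [2.1, -3.7, -2.5]
gripper_force: 30.0
mom tool [-1.25  1.8   0.09] F tool [ 3.8 -0.3  3.1]
clock: 18.15
tool_pos: [0.4019, -0.0669, 0.3743]
orientation: [-150.7, -6.9, -75.6]
force: [2.0, -3.9, -1.8]
opening: 0.0263
gripper_force: 30.0
mom tool [-1.69  1.51  0.04] F tool [4.  0.3 2.5]
turn [0.   0.02 2.  ] shift [-0.01  0.04  0.02]
[ 21.29908621 -14.64782343 -53.79985602  23.50866667 -24.02521307
 -24.42378181]
```

```bash
for i in 1 2; do python3 -m handwheel '[[-1,0,0,0,0,0,-0.6],[-1,0,0,0,0,0,0]]' | egrep 'opening'; python3 -c "
from h import *; o=get_obs(); T=Ro.from_euler('xyz',o['orientation'],degrees=True); print('mom tool',T.inv().apply(o['moment']).round(2),'F tool',T.inv().apply(o['force']).round(1));plan(SL['R']+N*.284,toolR(92))"; done; python3 look.py R r3
```

```text
opening: 0.0257
mom tool [-1.8   1.46  0.11] F tool [4.6 1.3 1.2]
turn [-0.    0.02  2.59] shift [-0.01  0.04  0.02]
opening: 0.0259
mom tool [-2.04  1.35  0.1 ] F tool [3.3 0.7 2.1]
turn [-0.    0.02  3.19] shift [-0.01  0.04  0.02]
tip in slot frame (upslope, left, out) mm [ 1.1  0.6 -6.6]
wrist origin 280 201 scale 3.75 pred tip crop [146. 143.] pred slot [152. 151.] upslope mm px [0.  4.6]
side origin 313 204 scale 6.25 pred tip crop [136. 137.] pred slot [130. 130.] upslope mm px [-2.1 -0.2]
scene origin 276 213 scale 6.25 pred tip crop [124. 144.] pred slot [130. 129.] upslope mm px [2.4 1.2]
```

View pics/r3.png

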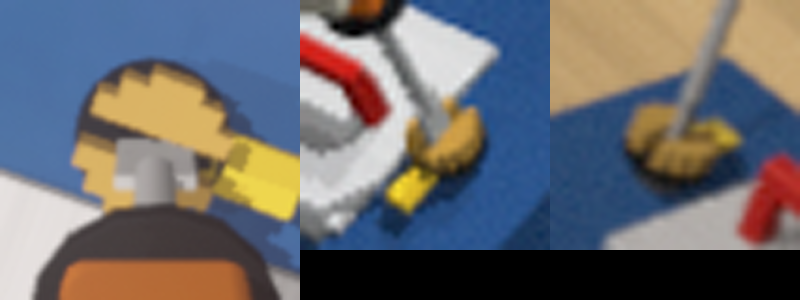

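The wrist crop shows the slot lagging the blade by about 18°, and the wing points downslope, off the hatch. The cam is near its stop; I press a little further to be certain.

```bash
for i in 1 2 3; do python3 -m handwheel '[[-1,0,0,0,0,0,-0.5],[-1,0,0,0,0,0,0]]' | egrep 'opening'; python3 -c "
from h import *; m=[]
for i in range(3): o=get_obs(); T=Ro.from_euler('xyz',o['orientation'],degrees=True); print('mom tool',T.inv().apply(o['moment']).round(2),'F tool',T.inv().apply(o['force']).round(1));break
plan(SL['R']+N*.284,toolR(92)); c=cam('wrist'); cv2.imwrite('pics/rw$i.png',c[0])"; done
python3 - <<'E'
# angle of the blade-relative slot: wing (yellow) minAreaRect per picture
import cv2
for i in(1,2,3):
    c=cv2.imread(f'pics/rw{i}.png');m=cv2.inRange(cv2.cvtColor(c,cv2.COLOR_BGR2HSV),(24,130,120),(33,255,255));m[:,:310]=0;m[:200]=0;m[300:]=0
    C=max(cv2.findContours(m,0,1)[0],key=cv2.contourArea);print(cv2.minAreaRect(C))
E
```

```text
opening: 0.0257
mom tool [-2.2   1.09  0.3 ] F tool [3.9 2.1 0.3]
turn [-0.01  0.03  3.7 ] shift [-0.    0.05  0.02]
opening: 0.0255
mom tool [-2.03  1.05  0.27] F tool [4.3 1.2 1.1]
turn [-0.01  0.03  4.2 ] shift [0.   0.05 0.01]
opening: 0.0257
mom tool [-2.08  0.86  0.47] F tool [3.1 0.3 0. ]
turn [-0.01  0.03  4.69] shift [0.   0.05 0.02]
((348.8000183105469, 248.9000244140625), (21.913463592529297, 16.099689483642578), 26.56505012512207)
((348.4000244140625, 250.70001220703125), (21.913463592529297, 16.099689483642578), 26.56505012512207)
((347.6617736816406, 251.89706420898438), (21.60881996154785, 15.94936752319336), 30.963754653930664)
```

The torque rises, so the right cam is at its stop. I unwind to centre and withdraw.

```bash
python3 -m handwheel '[[-1,0,0,0,0,0,1],[-1,0,0,0,0,0,1],[-1,0,0,0,0,0,1],[-1,0,0,0,0,0,1],[-1,0,0,0,0,0,0.7]]'>/dev/null; python3 -c "
from h import *; o=get_obs(); T=Ro.from_euler('xyz',o['orientation'],degrees=True); print('mom tool',T.inv().apply(o['moment']).round(2),'F tool',T.inv().apply(o['force']).round(1));plan(SL['R']+N*.284,toolR(92)); c=cam('wrist'); cv2.imwrite('pics/rw4.png',c[0])"
python3 -m handwheel '[[-1,0,0,-0.2,0,0,0],[-1,0,0,-0.4,0,0,0],[-1,0,0,-0.6,0,0,0],[-1,0,0,-0.6,0,0,0],[-1,0,0,0,0,0,0]]'
python3 -c "
from h import *;import pickle
c=cam('wrist');pickle.dump(c,open('r5.pkl','wb'));cv2.imwrite('pics/rw5.png',c[0]); plan(SL['L']+N*(.291+.045),toolR(16))
a=cv2.imread('pics/rw4.png')[150:350,220:420];b=c[0][150:350,220:420]
cv2.imwrite('pics/r5.png',cv2.resize(np.hstack([a,b]),(800,400),interpolation=cv2.INTER_CUBIC))"
```

```text
mom tool [-1.93 -0.12  0.07] F tool [0.1 0.2 1.2]
turn [-0.01  0.04 -0.02] shift [0.01 0.05 0.01]
clock: 21.0
tool_pos: [0.3793, -0.0674, 0.4148]
orientation: [-149.8, -0.8, -86.0]
force: [0.9, 0.7, -0.9]
opening: 0.0259
gripper_force: 30.0
turn [1.000e-02 5.000e-02 1.268e+01] shift [-1.86  6.7  -0.24]
```

View pics/r5.png

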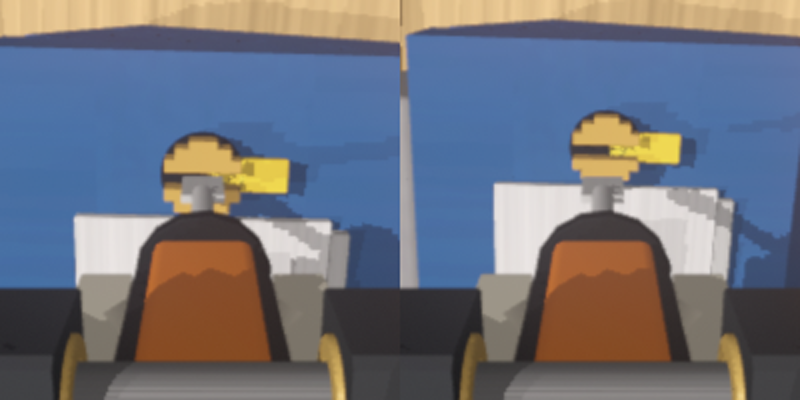

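Both halves show the right cam's wing pointing straight downslope, off the hatch. The blade lies parallel to the slot and comes out cleanly. Next is the left cam; this picture has put me one over the viewing allowance, so from here I work from numbers only.

```bash
for i in 1 2; do python3 -m handwheel '[[-1,0,0,0,0,0,1],[-1,0,0,0,0,0,1],[-1,0,0,0,0,0,1],[-1,0,0,0,0,0,1],[-1,0,0,0,0,0,1]]'>/dev/null;done
python3 -m handwheel '[[-1,0,0,0,0,0,0.9],[-1,0,0,0,0,0,0.9],[-1,0,0,-0.24,0,0,0.88],[-1,-0.28,0.96,0,0,0,0],[-1,-0.26,0.96,0,0,0,0]]'>/dev/null
python3 -m handwheel '[[-1,-0.26,0.96,0,0,0,0],[-1,-0.26,0.96,0,0,0,0],[-1,-0.26,0.96,0,0,0,0],[-1,-0.26,0.96,0,0,0,0],[-1,-0.28,0.94,0,0,0,0]]'>/dev/null
python3 -m handwheel '[[-1,0,0,0.4,0,0,0],[-1,0,0,0.4,0,0,0],[-1,0,0,0,0,0,0]]'
python3 - <<'E'
from h import *;import pickle
plan(SL['L']+N*(.291+.025),toolR(16))
c=cam('wrist');pickle.dump(c,open('l1.pkl','wb'));r=pickle.load(open('r1.pkl','rb'))[0]
for k,s in((r,'R'),(c,'L')):
    for B in blobs(k,(12,90,90),(23,200,255),40,(270,195,370,262))[:3]: print(s,cen(B),cv2.contourArea(B),cv2.boundingRect(B))
    for B in blobs(k,(24,130,120),(33,255,255),40,(250,195,400,262))[:2]: print(s,'wing',cen(B),cv2.contourArea(B),cv2.minAreaRect(B))
    print(proj(k,SL[s]))
E
```

```text
clock: 23.92
tool_pos: [0.3787, 0.1062, 0.3996]
orientation: [-171.0, 28.6, -159.6]
force: [0.8, -0.5, -1.2]
opening: 0.0259
gripper_force: 30.0
turn [ 0.02 -0.02  0.01] shift [-0.03  0.   -0.05]
R [323.37130802 227.18213783] 711.0 (304, 213, 47, 33)
R wing [349.87643678 227.86494253] 232.0 ((349.413818359375, 227.96554565429688), (13.61945915222168, 20.263099670410156), 85.2363510131836)
[321.22318083 232.81420635]
L [320.4557377  227.19262295] 610.0 (298, 214, 41, 33)
L wing [294.12379227 230.97403382] 276.0 ((295.0, 231.0), (14.0, 24.0), 90.0)
[319.95522995 235.08673357]
```

```bash
python3 -m handwheel '[[-1,0,0,0.36,0,0,0],[-1,0,0,0.3,0,0,0],[-1,0,0,0.2,0,0,0],[-1,0,0,0.14,0,0,0],[-1,0,0,0.12,0,0,0]]' | grep force;  python3 -m handwheel '[[-1,0,0,0.12,0,0,0],[-1,0,0,0,0,0,0]]'; python3 -c "
from h import *; plan(SL['L']+N*.284,toolR(16))"
```

```text
force: [-0.8, 0.3, -1.9]
gripper_force: 30.0
clock: 24.85
tool_pos: [0.3962, 0.1073, 0.3768]
orientation: [-171.2, 28.5, -159.6]
force: [0.4, 0.4, -1.5]
opening: 0.0259
gripper_force: 30.0
turn [ 0.03 -0.03 -0.  ] shift [0.12 0.03 0.09]
```

```bash
python3 -m handwheel '[[-1,0,0,0,0,0,0],[-1,0,0,0,0,0,0]]'; python3 -c "
from h import *
for i in range(2): plan(SL['L']+N*.284,toolR(16)); cam('wrist')
o=get_obs();print(o['joint_pos'],o['tool_pos'],o['orientation'],o['force'],o['moment'])"
```

```text
clock: 25.1
tool_pos: [0.3961, 0.1073, 0.3771]
orientation: [-171.2, 28.6, -159.6]
force: [-0.5, -0.0, -1.3]
opening: 0.0259
gripper_force: 30.0
turn [ 0.04 -0.03 -0.  ] shift [0.12 0.02 0.1 ]
turn [ 0.04 -0.03  0.  ] shift [0.12 0.02 0.1 ]
[  45.55115126  -13.46963673  -58.24422775   43.23556245  -29.6892201
 -152.63315635] [0.39607138 0.10735222 0.37704391] [-171.20291747   28.55607695 -159.61100477] [ 0.24168674  0.46759868 -1.11982704] [-3.34527414e-02  1.79101975e+00 -5.12753492e-04]
```

Joint 3 is at its limit (-58.24), so the arm stopped short. I withdraw and re-approach with a smaller tilt; the 7 mm slot leaves room for that.

```bash
python3 -m handwheel '[[-1,0,0,-0.3,0,0,0],[-1,0,0,-0.4,0,0,0],[-1,0,0,-0.3,0,0,0],[-1,0,0,0,0,0,0]]'
cat >> h.py <<'E'
UP=EX@[np.sqrt(.75),0,.5]
def tR(cam_deg,less): # toolR with tilt reduced by `less` deg
    Y=EX[:,1]; return Ro.from_rotvec(np.radians(less)*Y).as_matrix()@toolR(cam_deg)
def target(s,up,out,cam_deg,less):
    R=tR(cam_deg,less); plan(SL[s]+UP*up+N*out-.291*R[:,2],R)
E
python3 -c "
from h import *
print(tR(0,7)[:,2],get_obs()['joint_pos'])
target('L',-.001,.025,16,7)
target('L',-.001,-.006,16,7)"
```

```text
clock: 25.7
tool_pos: [0.3835, 0.1071, 0.3995]
orientation: [-171.3, 28.6, -159.6]
force: [1.0, 0.8, -1.3]
opening: 0.026
gripper_force: 30.0
[ 0.39046871  0.01431784 -0.92050485] [  49.5286717   -16.56328749  -56.096353     38.74542633  -35.48006449
 -150.44948249]
turn [-0.27  1.11  0.  ] shift [-1.18 -0.36 -0.21]
turn [-0.27  1.11  0.  ] shift [-1.32 -0.4   1.02]
```

```bash
python3 -m handwheel '[[-1,-0.5,-0.18,-0.1,0,0,0],[-1,-0.6,-0.18,-0.1,-0.14,0.56,0],[-1,0,0,0,-0.13,0.55,0],[-1,0,0,0,0,0,0]]'
python3 - <<'E'
from h import *;import pickle
print(get_obs()['joint_pos'])
target('L',-.001,.025,16,7)
o=get_obs();T=Ro.from_euler('xyz',o['orientation'],degrees=True).as_matrix();tip=o['tool_pos']+T[:,2]*.291
c=cam('wrist');pickle.dump(c,open('l2.pkl','wb'));a,b=cam('scene'),cam('side');pickle.dump((a,b),open('l2s.pkl','wb'))
print('tip',proj(c,tip),proj(c,tip+T[:,0]*.0015),'slot',proj(c,SL['L']),proj(c,SL['L']-UP*.0015))
for B in blobs(c,(12,90,90),(23,200,255),40,(270,190,370,270))[:3]: print(cen(B),cv2.contourArea(B),cv2.boundingRect(B))
g=cv2.cvtColor(c[0],cv2.COLOR_BGR2GRAY)
print('cols 303..340 rows 205..262 gray')
for y in range(208,262,2): print(y,g[y,300:344:3])
E
```

```text
clock: 26.2
tool_pos: [0.4069, 0.1071, 0.4175]
orientation: [-173.3, 22.0, -160.7]
force: [0.4, -0.2, -2.2]
opening: 0.0255
gripper_force: 30.0
[  48.123629    -13.00410964  -45.51682124   24.01195526  -43.78270458
 -135.55739927]
turn [-0.01 -0.02 -0.01] shift [-0.09 -0.01  0.08]
tip [320.4522354  241.36532881] [320.45090168 239.57105311] slot [319.54680727 239.95291811] [320.01069693 238.33291642]
[318.82685385 230.66522678] 463.0 (302, 220, 36, 34)
[367.08181818 262.6       ] 55.0 (363, 249, 7, 21)
cols 303..340 rows 205..262 gray
208 [229 140 114 113 112 111 109  97  85  84  82  82  81  87  93]
210 [229 123 114 114 112 111  95  86  84  83  81  81  81  88  87]
212 [228 106 114 113 112 111  87  85  84  83  82  82  82  85  87]
214 [218  96 115 113 112 108  86  86  84  83  82  82  81  86  88]
216 [194 108 114 113 101  89  86  85  84  83  83  82  81  82  86]
218 [165 113 115 114  91  81  73  73  75  83  83  82  81  82  86]
220 [124  95 108 110  76 121 126 125 141  80  78  82  81  85  87]
222 [ 99  91  91  81  74 186 187 186 186 100  79  80  81  86  87]
224 [ 93  90  86 143 155 187 187
[... 521 characters left out ...]
113 113 112 111 111 109  75  73  85 111]
242 [212 200 128 120 115 113 112 112 111 112 112 155 154 109 112]
244 [207 203 187 185 116 113 112 112 110 111 114 183 182 116 112]
246 [124 137 189 186 127 123 111 112 109 115 115 182 182 116 112]
248 [120 128 169 185 209 192 111 112 109 148 174 147 135 114 113]
250 [119 119 117 179 214 187 111 111 109 165 209 154 113 113 113]
252 [121 119 119 179 188 168 111 111 109 175 184 149 113 113 113]
254 [120 119 118 129 129 135 108 101  88 126 117 114 112 111 111]
256 [121 119 118  97  76  76  63  61  59  63  82 106 111 111 111]
258 [120 118  89  66  64  62  62  61  61  58  57  59  78 105 110]
260 [116  78  65  65  65  63  62  62  60  59  59  58  56  63 111]
```

```bash
python3 -c "
from h import *
target('L',.001,.025,18,7);target('L',.001,-.0065,18,7)"
```

```text
turn [-0.02 -0.02 -0.33] shift [-0.21 -0.02  0.06]
turn [-0.02 -0.02 -0.33] shift [-0.36 -0.06  1.31]
```

```bash
python3 -m handwheel '[[-1,-0.21,-0.02,0.06,-0.02,-0.02,-0.33],[-1,-0.05,-0.01,0.45,0,0,0],[-1,-0.04,-0.01,0.3,0,0,0],[-1,0,0,0,0,0,0]]' | grep force:;  python3 -m handwheel '[[-1,-0.02,-0.01,0.2,0,0,0],[-1,-0.02,-0.01,0.15,0,0,0],[-1,-0.02,0,0.15,0,0,0],[-1,0,0,0,0,0,0]]';python3 -c "
from h import *
print(get_obs()['joint_pos']);target('L',.001,-.0065,18,7)"
```

```text
force: [-0.6, 0.7, -1.2]
gripper_force: 30.0
clock: 27.35
tool_pos: [0.4275, 0.1085, 0.3905]
orientation: [-172.6, 21.8, -158.5]
force: [-0.5, -0.3, -1.0]
opening: 0.0262
gripper_force: 30.0
[  45.06317766   -9.16275988  -46.92153703   25.6783164   -37.84373166
 -133.41903384]
turn [ 0. -0. -0.] shift [ 0.02 -0.    0.01]
```

```bash
cat > st.py <<'E'
from h import *
o=get_obs(); T=Ro.from_euler('xyz',o['orientation'],degrees=True); print('mom tool',T.inv().apply(o['moment']).round(2),'F tool',T.inv().apply(o['force']).round(1),'j',o['joint_pos'].round(1))
E
for i in 1 2 3; do python3 -m handwheel '[[-1,0,0,0,0,0,-1],[-1,0,0,0,0,0,-1],[-1,0,0,0,0,0,-1],[-1,0,0,0,0,0,-1],[-1,0,0,0,0,0,-1]]' | grep opening; python3 st.py; done; python3 -c "
from h import *
target('L',.001,-.0065,90,7)"
```

```text
opening: 0.0259
mom tool [-1.12  1.76  0.09] F tool [2.7 0.8 0.6] j [  45.1   -9.2  -46.9   25.6  -37.9 -103.2]
opening: 0.0257
mom tool [-1.55  0.68  0.05] F tool [0.3 1.1 0.8] j [ 45.1  -9.2 -46.9  25.7 -37.9 -73.2]
opening: 0.0258
mom tool [-1.47 -0.84  0.11] F tool [-1.   1.4  2.6] j [ 45.1  -9.2 -46.9  25.7 -37.9 -43.2]
turn [0.   0.01 3.03] shift [0.01 0.02 0.02]
```

Tool at 108°. Press on in small steps until the stop shows.

```bash
for i in 1 2 3; do python3 -m handwheel '[[-1,0,0,0,0,0,-0.5],[-1,0,0,0,0,0,0]]' | grep opening; python3 st.py; done
```

```text
opening: 0.0261
mom tool [-1.61 -0.98  0.11] F tool [-1.7  1.4  2.3] j [ 45.1  -9.2 -46.9  25.7 -37.9 -40.4]
opening: 0.026
mom tool [-1.51 -1.11  0.28] F tool [-1.6  1.1  1.9] j [ 45.1  -9.2 -46.9  25.7 -37.9 -37.5]
opening: 0.0256
mom tool [-1.18 -0.89  0.37] F tool [-0.9  0.1  2.3] j [ 45.1  -9.2 -46.9  25.7 -37.9 -34.5]
```

```bash
python3 -m handwheel '[[-1,0,0,0,0,0,-0.5],[-1,0,0,0,0,0,0]]' | grep opening; python3 st.py
python3 -m handwheel '[[-1,0,0,0,0,0,1],[-1,0,0,0,0,0,1],[-1,0,0,0,0,0,1],[-1,0,0,0,0,0,1],[-1,0,0,0,0,0,0.8]]'>/dev/null; python3 st.py
python3 -c "
from h import *
target('L',.001,-.0065,92,7);target('L',.001,.04,92,7)"
```

```text
opening: 0.0258
mom tool [-1.12 -0.87  0.46] F tool [0.  0.5 2.4] j [ 45.1  -9.2 -46.9  25.7 -37.9 -31.5]
mom tool [-1.46 -0.09  0.07] F tool [-0.1  1.1  1.2] j [ 45.1  -9.2 -46.9  25.7 -37.9 -60.5]
turn [-0.    0.   -0.19] shift [0.01 0.02 0.02]
turn [-0.    0.   -0.19] shift [-0.    0.25 -1.83]
```

```bash
python3 -m handwheel '[[-1,0,0.03,-0.2,0,0,0],[-1,0,0.05,-0.4,0,0,0],[-1,0,0.08,-0.6,0,0,0],[-1,0,0.08,-0.7,0,0,0],[-1,0,0,0,0,0,0]]' | egrep 'clock|pos'
python3 - <<'E'
from h import *;import pickle
c=cam('wrist');a=cam('scene');b=cam('side');pickle.dump((c,a,b),open('l3.pkl','wb'))
# wing centroid on its top plane (14 mm off the face) in the slot's axes
def wing(k,s,box):
    W=SL[s]-N*.009
    for B in blobs(k,(24,130,120),(33,255,255),15,box)[:2]:
        v=plane(k,cen(B),0,N,W)-W; print(s,'up,left mm',(v@UP*1000).round(1),(v@EX[:,1]*1000).round(1),cv2.contourArea(B))
for s in 'LR':
    p=proj(c,SL[s]).astype(int); wing(c,s,(max(p[0]-60,0),max(p[1]-60,0),p[0]+60,p[1]+60))
    for k in(a,b):
        p=proj(k,SL[s]).astype(int);wing(k,s,(p[0]-22,p[1]-22,p[0]+22,p[1]+22))
R=Ro.from_euler('xyz',[180,0,-54.5],degrees=True).as_matrix()
plan([.4892,-.3080,.47],R)
E
```

```text
clock: 31.48
tool_pos: [0.4031, 0.1077, 0.4338]
L up,left mm 21.1 0.2 319.5
L up,left mm 27.7 -1.0 25.5
R up,left mm -24.9 0.8 395.0
R up,left mm -6.4 0.6 21.5
R up,left mm -23.4 -3.2 24.0
turn [-3.71 -1.15 -5.29] shift [15.52  6.85 -1.53]
```

Both wings lie along the slope, left up and right down, at about 90°, so both cams are open. Back to the stand.

```bash
python3 -m handwheel '[[-1,0,0,-0.9,0,0,0],[-1,0,0,-0.6,0,0,0],[-1,0,0,0,-0.53,-0.164,-0.756],[-1,0,0,0,-0.53,-0.164,-0.756],[-1,0,0,0,-0.53,-0.164,-0.756]]' >/dev/null;python3 -m handwheel '[[-1,0,0,0,-0.53,-0.164,-0.756],[-1,0,0,0,-0.53,-0.164,-0.756],[-1,0,0,0,-0.53,-0.164,-0.756],[-1,0,0,0,-0.53,-0.164,-0.756],[-1,0,0,0,0,0,0]]'
python3 -c "
from h import *
R=Ro.from_euler('xyz',[180,0,-54.5],degrees=True).as_matrix()
plan([.4892,-.3081,.47],R)"
```

```text
clock: 32.88
tool_pos: [0.3895, 0.1071, 0.4658]
orientation: [179.9, -0.0, -54.6]
force: [-0.1, 0.1, -0.6]
opening: 0.0256
gripper_force: 30.0
turn [ 0.02 -0.   -0.02] shift [15.84  6.4  -0.17]
```

```bash
for i in 1 2 3; do python3 -m handwheel '[[-1,0.99,0.4,-0.01,0,0,0],[-1,0.99,0.4,-0.01,0,0,0],[-1,0.99,0.4,-0.01,0,0,0],[-1,0.99,0.4,-0.01,0,0,0],[-1,0.99,0.4,-0.01,0,0,0]]' | grep clock;done; python3 -m handwheel '[[-1,0.9,0.4,0,0,0,0],[-1,0,0,0,0,0,0]]'
python3 -c "
from h import *
R=Ro.from_euler('xyz',[180,0,-54.5],degrees=True).as_matrix()
plan([.4892,-.3081,.4],R);plan([.4892,-.3081,.3015],R)"
```

```text
clock: 33.5
clock: 34.12
clock: 34.75
clock: 35.0
tool_pos: [0.4872, -0.3079, 0.4693]
orientation: [179.9, -0.0, -54.7]
force: [-0.4, 0.4, -2.2]
opening: 0.026
gripper_force: 30.0
turn [ 0.01 -0.   -0.04] shift [ 0.05 -0.06  2.77]
turn [ 0.01 -0.   -0.04] shift [ 0.05 -0.06  6.71]
```

```bash
python3 -m handwheel '[[-1,0.05,-0.06,0.8,0,0,0],[-1,0,0,0.9,0,0,0],[-1,0,0,0.9,0,0,0],[-1,0,0,0,0,0,0]]' | egrep 'pos|force:';python3 -m handwheel '[[-1,0,0,0.9,0,0,0],[-1,0,0,0.9,0,0,0],[-1,0,0,0.9,0,0,0],[-1,0,0,0.7,0,0,0],[-1,0,0,0.5,0,0,0]]' | egrep 'pos|force:'; python3 -m handwheel '[[-1,0,0,0.15,0,0,0],[-1,0,0,0,0,0,0]]'; python3 -c "
from h import *
plan([.4892,-.3081,.3011],Ro.from_euler('xyz',[180,0,-54.5],degrees=True).as_matrix())"
```

```text
tool_pos: [0.4883, -0.3061, 0.4037]
force: [0.3, 0.4, -1.3]
gripper_force: 30.0
tool_pos: [0.4892, -0.3066, 0.3082]
force: [0.1, 0.7, -1.1]
gripper_force: 30.0
clock: 36.38
tool_pos: [0.4892, -0.3068, 0.3046]
orientation: [-180.0, -0.0, -54.5]
force: [0.4, -0.4, -2.2]
opening: 0.0261
gripper_force: 30.0
turn [-0.   -0.01 -0.  ] shift [0.04 0.03 0.14]
```

```bash
python3 -m handwheel '[[-1,0,0,0.08,0,0,0],[-1,0,0,0.06,0,0,0],[-1,0,0,0,0,0,0]]' | egrep 'pos|force:'; python3 -m handwheel '[[-1,0,0,0.04,0,0,0],[-1,0,0,0,0,0,0]]'| egrep 'pos|force:'
```

```text
tool_pos: [0.4891, -0.3068, 0.3012]
force: [0.5, 0.6, 2.2]
gripper_force: 30.0
tool_pos: [0.4891, -0.3068, 0.3012]
force: [-2.6, 1.3, 9.5]
gripper_force: 30.0
```

Seated (contact force). Release, rise, and check it stays upright.

```bash
python3 -m handwheel '[[-1,0,0,-0.03,0,0,0],[0,0,0,0,0,0,0],[0,0,0,0,0,0,0],[0,0,0,0,0,0,0],[0,0,0,0,0,0,0]]' | egrep 'pos|force:|open'; python3 -m handwheel '[[0.5,0,0,0,0,0,0],[0.5,0,0,-0.5,0,0,0],[0.5,0,0,-1,0,0,0],[0.5,0,0,-1,0,0,0],[0.5,0,0,-1,0,0,0]]'
python3 - <<'E'
from h import *
a,b=cam("scene"),cam("side")
for n,c in(("a",a),("b",b)):
    print(n,[(cen(x).round(1),cv2.contourArea(x),cv2.boundingRect(x)) for x in blobs(c,(4,170,110),(16,255,255),60)][:2])
# hatch handle: red
A=blobs(a,(0,170,100),(3,255,255),20,(270,220,375,300));B=blobs(b,(0,170,100),(3,255,255),20,(275,190,350,245))
print([cen(x) for x in A],[cen(x) for x in B])
E
```

```text
tool_pos: [0.4889, -0.3068, 0.3002]
force: [-0.4, 0.5, 0.2]
opening: 0.0436
gripper_force: 0.0
clock: 38.25
tool_pos: [0.4889, -0.3068, 0.3898]
orientation: [-180.0, -0.0, -54.5]
force: [-0.1, -0.4, 0.7]
opening: 0.0657
gripper_force: 0.0
a [(array([246.6, 162.9]), 112.5, (242, 150, 11, 24))]
b [(array([389.5, 268.6]), 285.0, (383, 253, 15, 30))]
[array([324.2962963 , 252.47222222])] [array([314.92567568, 213.29054054])]
```

The driver is back upright exactly where it was, and the hatch has not moved. Next I locate the bar along the slope from w1.

```bash
cat >> h.py <<'E'
FC=np.array([.5514,.0258,.1075])
def bar(k,box=None,out=.037):
    for B in blobs(k,(0,150,100),(6,255,255),60,box)[:1]+blobs(k,(175,150,100),(180,255,255),300,box)[:1]:
        r=cv2.minAreaRect(B); print('red',cen(B).round(1),cv2.contourArea(B),r)
        v=plane(k,cen(B),0,N,FC+N*out)-FC; print('bar up,left,out mm',(v@UP*1000).round(1),(v@EX[:,1]*1000).round(1),(v@N*1000).round(1))
def grasp(up,left,out,spin=90,less=0):
    R=tR(spin,less); plan(FC+UP*up+EX[:,1]*left+N*out-.159*R[:,2],R)
E
python3 - <<'E'
from h import *;import pickle
a=pickle.load(open('w1.pkl','rb')); bar(a,(240,160,385,215))
g=cv2.cvtColor(a[0],cv2.COLOR_BGR2HSV)
print([(y,*g[y,310]) for y in range(176,212,2)])
for n,box in(("scene",(270,220,375,300)),("side",(275,190,350,245))): bar(cam(n),box)
# white plate in w1
for B in blobs(a,(0,0,150),(180,40,255),500,(180,80,430,240))[:1]:
    q=cv2.approxPolyDP(B,6,True)[:,0]; print(q.tolist(),[(((plane(a,p,0,N,FC+N*.006)-FC)@UP*1e3).round(),((plane(a,p,0,N,FC+N*.006)-FC)@EX[:,1]*1e3).round()) for p in q])
grasp(0,0,.034+.08)
E
```

```text
red [311.3 192.2] 2776.5 ((311.079833984375, 185.76058959960938), (38.48439407348633, 127.2856674194336), 87.24750518798828)
bar up,left,out mm 4.4 0.4 37.0
[(176, np.uint8(10), np.uint8(10), np.uint8(220)), (178, np.uint8(8), np.uint8(9), np.uint8(220)), (180, np.uint8(7), np.uint8(11), np.uint8(217)), (182, np.uint8(6), np.uint8(14), np.uint8(185)), (184, np.uint8(2), np.uint8(41), np.uint8(161)), (186, np.uint8(1), np.uint8(160), np.uint8(198)), (188, np.uint8(1), np.uint8(164), np.uint8(200)), (190, np.uint8(1), np.uint8(165), np.uint8(203)), (192, np.uint8(1), np.uint8(167), np.uint8(208)), (194, np.uint8(2), np.uint8(166), np.uint8(235)), (196, np.uint8(1), np.uint8(170), np.uint8(222)), (198, np.uint8(1), np.uint8(171), np.uint8(216)), (200, np.uint8(1), np.uint8(172), np.uint8(215)), (202, np.uint8(1), np.uint8(172), np.uint8(212)), (204, np.uint8(1), np.uint8(171), np.uint8(210)), (206, np.uint8(2), np.uint8(74), np.uint8(185)), (208, np.uint8(7), np.uint8(11), np.uint8(201)), (210, np.uint8(6), np.uint8(17), np.uint8(146))]
red [324.1 252.3] 217.0 ((323.0000305175781, 254.5
[... 228 characters left out ...]
77734)
bar up,left,out mm -1.8 -16.8 37.0
[[405, 94], [209, 104], [222, 159], [233, 158], [242, 171], [229, 181], [242, 225], [382, 227], [394, 183], [382, 184], [379, 168], [397, 163]] [(np.float64(56.0), np.float64(-62.0)), (np.float64(55.0), np.float64(64.0)), (np.float64(14.0), np.float64(65.0)), (np.float64(14.0), np.float64(57.0)), (np.float64(3.0), np.float64(53.0)), (np.float64(-6.0), np.float64(65.0)), (np.float64(-53.0), np.float64(64.0)), (np.float64(-63.0), np.float64(-59.0)), (np.float64(-15.0), np.float64(-64.0)), (np.float64(-15.0), np.float64(-54.0)), (np.float64(0.0), np.float64(-51.0)), (np.float64(4.0), np.float64(-64.0))]
turn [4.84 1.45 5.44] shift [-13.2    3.04   0.32]
```

```bash
python3 - <<'E'
from h import *;import pickle
a=pickle.load(open('w1.pkl','rb'))
for p,o in(((311.5,199.5),.04),((311.5,205.5),.04),((311.5,193.5),.04),((311.5,185),.028)):
    v=plane(a,p,0,N,FC+N*o)-FC; print(p,(v@UP*1e3).round(1),(v@EX[:,1]*1e3).round(1))
grasp(-.001,0,.034+.08)
E
python3 -m handwheel '[[0.2,0,0,-1,0,0,0],[0.2,0,0,-0.6,0.69,0.21,0.777],[0.2,0,0,0,0.69,0.21,0.777],[0.2,0,0,0,0.69,0.21,0.777],[0.2,0,0,0,0.69,0.21,0.777]]' >/dev/null
python3 -m handwheel '[[0.2,0,0,0,0.69,0.21,0.777],[0.2,0,0,0,0.69,0.21,0.777],[0.2,0,0,0,0.69,0.21,0.777],[0.2,0,0,0,0,0,0]]'
python3 -c "
from h import *
grasp(-.001,0,.114)"
```

```text
(311.5, 199.5) 0.4 0.5
(311.5, 205.5) -5.0 0.8
(311.5, 193.5) 5.7 0.2
(311.5, 185) 3.6 0.3
turn [4.84 1.45 5.44] shift [-13.2    3.08   0.32]
clock: 39.58
tool_pos: [0.4882, -0.3066, 0.4274]
orientation: [-150.2, -0.1, -87.9]
force: [-1.0, -0.3, 0.2]
opening: 0.0528
gripper_force: 0.0
turn [ 0.03 -0.02  0.  ] shift [-13.19   3.83   1.67]
```

```bash
for i in 1 2; do python3 -m handwheel '[[0.2,-0.95,0.27,0.1,0,0,0],[0.2,-0.95,0.27,0.1,0,0,0],[0.2,-0.95,0.27,0.1,0,0,0],[0.2,-0.95,0.27,0.1,0,0,0],[0.2,-0.95,0.27,0.1,0,0,0]]' |grep clock;done; python3 -m handwheel '[[0.2,-0.95,0.27,0.1,0,0,0],[0.2,-0.95,0.27,0.1,0,0,0],[0.2,-0.95,0.27,0.1,0,0,0],[0.2,-0.84,0.27,0.1,0,0,0],[0.2,0,0,0,0,0,0]]'
python3 - <<'E'
from h import *;import pickle
grasp(0,0.0005,.114);grasp(0,0.0005,.034);print(get_obs()['joint_pos'])
k=cam('wrist');pickle.dump(k,open('b1.pkl','wb'))
for p in((0,0,.04),(.006,0,.04),(-.006,0,.04),(0,.045,.04),(0,-.045,.04)): print(p,proj(k,FC+UP*p[0]+EX[:,1]*p[1]+N*p[2]).round(1))
bar(k,None,.04)
q=proj(k,FC+N*.04).astype(int);g=cv2.cvtColor(k[0],cv2.COLOR_BGR2HSV)
print([(x,int(g[q[1],x,0]),int(g[q[1],x,1]),int(g[q[1],x,2])) for x in range(q[0]-26,q[0]+26,2)])
E
```

```text
clock: 40.2
clock: 40.83
clock: 41.45
tool_pos: [0.4189, 0.0191, 0.3587]
orientation: [-150.9, -0.0, -87.7]
force: [0.0, 0.4, -0.6]
opening: 0.0525
gripper_force: 0.0
turn [0.15 0.01 0.04] shift [-0.09  0.43  0.43]
turn [0.15 0.01 0.04] shift [-0.09  0.43  3.63]
[ 30.45049863 -11.53188114 -58.17931187  38.62692088 -21.6102896
 -61.60490595]
(0, 0, 0.04) [329.  261.7]
(0.006, 0, 0.04) [320.1 261.7]
(-0.006, 0, 0.04) [337.9 261.7]
(0, 0.045, 0.04) [328.3 321.1]
(0, -0.045, 0.04) [329.7 195.3]
red [331.1 236.4] 1161.0 ((331.0, 238.5), (85.0, 16.0), 90.0)
bar up,left,out mm -1.2 -17.7 40.0
[(302, 9, 8, 222), (304, 8, 9, 221), (306, 8, 9, 220), (308, 4, 8, 222), (310, 11, 9, 222), (312, 8, 9, 220), (314, 8, 9, 221), (316, 11, 9, 222), (318, 8, 9, 224), (320, 8, 9, 221), (322, 3, 43, 204), (324, 1, 161, 216), (326, 1, 164, 216), (328, 1, 164, 215), (330, 1, 166, 214), (332, 1, 165, 213), (334, 1, 166, 212), (336, 1, 164, 210), (338, 1, 159, 192), (340, 3, 33, 188), (342, 8, 9, 219), (344, 8, 11, 189), (346, 7, 14, 169), (348, 8, 12, 168), (350, 8, 12, 169), (352, 4, 11, 166)]
```

Joint 3 is at its limit again for the full tilt. I fit the arm's link lengths (linear in the logged poses) to see which tilt the grasp can have.

```bash
cat > kin.py <<'E'
from h import *
from scipy.optimize import least_squares
J=[[92.367,20.594,.634],[-12.174,8.998,-15.011],[-16.787,2.364,-12.304],[23.326,-18.556,-51.254],[21.299,-14.648,-53.8],[45.551,-13.47,-58.244],[49.529,-16.563,-56.096],[48.124,-13.004,-45.517],[45.063,-9.163,-46.922],[30.45,-11.532,-58.179]]
P=[[.16485,.65437,.4037],[.4655,-.2971,.4043],[.4884,-.3083,.4679],[.3863,-.068,.4017],[.4019,-.0669,.3743],[.39607,.10735,.37704],[.3835,.1071,.3995],[.4069,.1071,.4175],[.4275,.1085,.3905],[.4189,.0191,.3587]]
O=[[180,0,-14.15],[180,0,-.1],[179.9,29.9,-177.7],[-178.9,29.8,-175.4],[-150.7,-6.9,-75.6],[-171.2,28.56,-159.61],[-171.3,28.6,-159.6],[-173.3,22,-160.7],[-172.6,21.8,-158.5],[-150.9,0,-87.7]]
def cols(j,z):
    q1,q2,q3=np.radians(j[:3]);e=q3-q2;A=np.zeros((3,7));Rz=Ro.from_euler('z',q1).as_matrix()
    A[:,0]=Rz@[1,0,0];A[:,1]=Rz@[np.sin(q2),0,np.cos(q2)];A[:,2]=Rz@[np.cos(e),0,np.sin(e)];A[:,3]=Rz@[-np.sin(e),0,np.cos(e)]
    A[2,4]=1;A[:,5]=Rz@[0,1,0];A[:,6]=z;return A
Zs=[Ro.from_euler('xyz',o,degrees=True).as_matrix()[:,2] for o in O]
A=np.vstack([cols(j,z) for j,z in zip(J,Zs)]);b=np.ravel(P)
k,*_=np.linalg.lstsq(A,b,rcond=None)
def j123(pos,R): 
    s=least_squares(lambda q:cols(q,R[:,2])@k-pos,[25,-10,-50]);return s.x.round(1),np.abs(s.fun).max()
E
python3 - <<'E'
from kin import *
print(k.round(4),np.abs(A@k-b).max())
for less in(0,3,6,9,12,30):
    R=tR(90,less)
    for out in(.034,.08): print(less,out,j123(FC+N*out-.159*R[:,2],R))
for be in(-25,-15,15,25):
    R=tR(90,0)@Ro.from_euler('y',be,degrees=True).as_matrix();print('lean',be,j123(FC+N*.034-.159*R[:,2],R))
E
```

```text
[ 0.2918  0.5321  0.1688  0.0103  0.0879 -0.1821  0.1354] 0.0214955676986701
0 0.034 (array([ 30.1,   9.9, -93.5]), np.float64(0.053571935337077825))
0 0.08 (array([ 32.8,   4.1, -93.5]), np.float64(0.018220497846574257))
3 0.034 (array([ 29.1,  12.4, -93.5]), np.float64(0.04322624037930545))
3 0.08 (array([ 31.6,   6.5, -93.5]), np.float64(0.009449862783548202))
6 0.034 (array([ 28.2,  14.7, -93.5]), np.float64(0.033126262701555664))
6 0.08 (array([ 30.6,   8.8, -93.5]), np.float64(0.0008508214952208659))
9 0.034 (array([ 27.5,  17. , -93.5]), np.float64(0.023337554421826556))
9 0.08 (array([ 29.5,   4.6, -79.1]), np.float64(3.336146192634004e-09))
12 0.034 (array([ 26.7,  19.1, -93.5]), np.float64(0.013912135615628096))
12 0.08 (array([ 28.5,   4.2, -72.4]), np.float64(3.7033589600499184e-07))
30 0.034 (array([ 22.6,  18. , -59.4]), np.float64(5.617436023008793e-07))
30 0.08 (array([ 23.6,  10.1, -49.7]), np.float64(2.5786978663511206e-09))
lean -25 (array([ 10. ,  17.8, -93.5]), np.float64(0.0655556891207783))
lean -15 (array([ 18. ,  12.7, -93.5]), np.float64(0.05878654306164821))
lean 15 (array([ 39.8,  13.2, -93.5]), np.float64(0.05815432259591047))
lean 25 (array([ 44.2,  18.4, -93.5]), np.float64(0.0642251052827496))
```

```bash
cat >> kin.py <<'E'
J4=[-.02,-.01,-12.881,20.462,23.509,43.236,38.745,24.012,25.678,38.627]
J5=[-70.14,-66.02,-47.537,-30.748,-24.025,-29.689,-35.48,-43.783,-37.844,-21.61]
def cols(q,z,s4=1):
    q1,q2,q3,q4,q5=np.radians(q);e=q3-q2
    B=Ro.from_euler('z',q1)*Ro.from_euler('y',-e)          # x along forearm
    W=B*Ro.from_euler('x',s4*q4)
    T=W*Ro.from_euler('y',-q5)                             # x = tool direction
    Rz=Ro.from_euler('z',q1).as_matrix()
    A=np.zeros((3,8));A[:,0]=Rz@[1,0,0];A[:,1]=Rz@[np.sin(q2),0,np.cos(q2)];A[:,2]=B.apply([1,0,0]);A[:,3]=B.apply([0,0,1])
    A[2,4]=1;A[:,5]=Rz@[0,1,0];A[:,6]=T.apply([1,0,0]);A[:,7]=W.apply([0,1,0])
    return A,T.apply([1,0,0])
best=None
for s4 in(1,-1):
    C=[cols((*j,a,c),None,s4) for j,a,c in zip(J,J4,J5)]
    A=np.vstack([c[0] for c in C]);k,*_=np.linalg.lstsq(A,b,rcond=None)
    r=np.abs(A@k-b).max(),max(np.linalg.norm(c[1]-z) for c,z in zip(C,Zs))
    if best is None or r[1]<best[1][1]: best=(s4,r,k)
s4,res,k=best
def ik(pos,R):
    def f(q):
        A,t=cols(q,None,s4);return np.r_[A@k-pos,(t-R[:,2])*.3]
    s=least_squares(f,[25,-10,-50,25,-35]);return s.x.round(1),np.abs(s.fun).max().round(4)
E
python3 - <<'E'
from kin import *
print(s4,res,k.round(4))
for less in(0,3,6,9,12,15,30):
    R=tR(90,less)
    for out in(.034,.1): print(less,out,ik(FC+N*out-.159*R[:,2],R))
for be in(-25,-15,15,25):
    R=tR(90,0)@Ro.from_euler('y',be,degrees=True).as_matrix();print('lean',be,R[1,2],ik(FC+N*.034-.159*R[:,2],R),ik(FC+N*.1-.159*R[:,2],R))
E
```

```text
-1 (np.float64(0.00040516256442779675), np.float64(0.0017759193979392475)) [ 1.000e-04  6.015e-01  4.637e-01 -2.000e-04  1.988e-01 -0.000e+00
  1.996e-01 -1.919e-01]
0 0.034 (array([  1.8,  -0.8, -64.7,  92.5,  -0. ]), np.float64(0.0183))
0 0.1 (array([ 21.8,  -8.8, -64. ,  57.4, -11.5]), np.float64(0.0))
3 0.034 (array([  2. ,   0.4, -64.1,  92. ,   0. ]), np.float64(0.0072))
3 0.1 (array([ 29.2,  -8. , -58.4,  38.9, -19.2]), np.float64(0.0))
6 0.034 (array([ 19.8,   1.6, -60.2,  53.9,  -8.8]), np.float64(0.0))
6 0.1 (array([ 31.4,  -6.8, -53.3,  28.2, -24.9]), np.float64(0.0))
9 0.034 (array([ 27. ,   2.8, -52.7,  30. , -17.5]), np.float64(0.0))
9 0.1 (array([ 31.7,  -5.4, -48.7,  20.8, -29.8]), np.float64(0.0))
12 0.034 (array([ 28.1,   4.1, -47.1,  19.6, -23.8]), np.float64(0.0))
12 0.1 (array([ 31.1,  -3.8, -44.5,  15.4, -34.4]), np.float64(0.0))
15 0.034 (array([ 27.8,   5.4, -42.4,  13.3, -29.2]), np.float64(0.0))
15 0.1 (array([ 30.3,  -2.2, -40.7,  11.2, -38.8]), np.float64(0.0))
30 0.034 (array([ 23.7,  13.1, -25.4,  -0. , -51.5]), np.float64(0.0))
30 0.1 (array([ 25.2,   6.6, -25.1,  -0. , -58.3]), np.float64(0.0))
lean -25 0.43893966796018824 (array([-19.1,   6.7, -64.6,  89.6,  33.9]), np.float64(0.0)) (array([  2. ,  -1.4, -28.7, -40.9, -40.4]), np.float64(0.0))
lean -15 0.2763427729269658 (array([ 16.6,   2.7, -38. , -24.4, -18.4]), np.float64(0.0)) (array([ 20.5,  -6.7, -41.5, -13.8, -23. ]), np.float64(0.0))
lean 15 -0.2409476683162895 (array([  6.9,   2.7, -65.3, 110.6, -18.6]), np.float64(0.0)) (array([ 30.3,  -5.5, -64.2,  69. , -29.3]), np.float64(0.0))
lean 25 -0.40572918941353364 (array([ 26.1,   7. , -64.2,  87.6, -34.8]), np.float64(0.0)) (array([ 39.4,  -0.8, -62.4,  65.2, -42.3]), np.float64(0.0))
```

The model fits to 0.4 mm. Leaning the tool about 15° along the bar keeps the pads flat on it and brings joint 3 well inside its range. I check the whole route.

```bash
cat >> kin.py <<'E'
YAWM=np.radians(1.4)
def gR(less,be=-15): return tR(90,less)@Ro.from_euler('y',be,degrees=True).as_matrix()
def gp(up,left,out,less,be=-15): R=gR(less,be);return FC+UP*up+EX[:,1]*left+N*out-.159*R[:,2],R
E
python3 - <<'E'
from kin import *
for be in(-10,-12,-15):
    for out in(.034,.1,.15,.2): print(be,out,*ik(*gp(-.0005,.0005,out,0,be)))
for less in(0,15,30):
    R=gR(less); print('mat',less,*ik(np.array([.4925,.321,.237])-.159*R[:,2],R)); 
    print('above',less,*ik(np.array(FC+N*.034+[-.02,0,.15])-.159*R[:,2],R))
print(*ik(np.array([.4925,.321,.037])-.159*gR(30)[:,2],gR(30)))
plan(*gp(-.0005,.0005,.12,0)); plan(*gp(-.0005,.0005,.034,0))
E
```

```text
-10 0.034 [ 22.3   1.2 -57.2  22.   -0.4] 0.0012
-10 0.1 [ 27.1  -8.6 -52.3  11.2 -15.2] 0.0
-10 0.15 [ 29.7 -15.6 -50.2  10.3 -24.5] 0.0
-10 0.2 [ 32.8 -22.  -47.8  10.6 -33.7] 0.0
-12 0.034 [ 22.7   1.7 -46.   -7.3 -10.3] 0.0
-12 0.1 [ 25.4  -8.  -48.    0.5 -17.9] 0.0
-12 0.15 [ 27.6 -15.  -47.2   3.1 -25.7] 0.0
-12 0.2 [ 30.4 -21.4 -45.5   5.  -33.9] 0.0
-15 0.034 [ 16.7   2.7 -38.1 -24.3 -18.2] 0.0
-15 0.1 [ 20.6  -6.8 -41.6 -13.7 -22.9] 0.0
-15 0.15 [ 23.2 -13.7 -42.3  -8.2 -28.6] 0.0
-15 0.2 [ 25.8 -20.1 -41.6  -4.2 -35.4] 0.0
mat 0 [ 49.8  -3.6 -55.   57.4 -12.6] 0.0
above 0 [ 20.4 -11.7 -33.5  -9.3 -35.7] 0.0
mat 15 [ 53.3   1.8 -28.9   3.  -38.3] 0.0
above 15 [ 16.1  -3.7 -20.6 -13.3 -55.7] 0.0
mat 30 [ 44.8   9.2 -12.2 -12.8 -58.9] 0.0
above 30 [ 13.3   4.9  -9.5 -15.4 -73.2] 0.0
[ 44.1  22.5 -22.4 -18.9 -36.5] 0.0
turn [ 0.15 -2.49  0.01] shift [ 1.59  0.44 -0.  ]
turn [ 0.15 -2.49  0.01] shift [2.48 0.44 3.32]
```

```bash
python3 -m handwheel '[[0.2,0.5,0.2,-0.2,0.05,-0.83,0],[0.2,0.5,0.2,0,0.05,-0.83,0],[0.2,0.5,0,0,0.05,-0.83,0],[0.2,0,0,0,0,0,0]]'
python3 - <<'E'
from kin import *
print(get_obs()['joint_pos'].round(1))
plan(*gp(-.0005,.0005,.12,0)); plan(*gp(-.0005,.0005,.034,0))
k=cam('wrist')
for p in((0,0,.04),(.006,0,.04),(-.006,0,.04)): print(p,proj(k,FC+UP*p[0]+EX[:,1]*p[1]+N*p[2]).round(1))
q=proj(k,FC+N*.04).astype(int);g=cv2.cvtColor(k[0],cv2.COLOR_BGR2HSV)
for dy in(-15,0,15):
    x=np.where(g[q[1]+dy,q[0]-30:q[0]+30,1]>100)[0]+q[0]-30;print(dy,x.min(),x.max())
E
```

```text
clock: 42.0
tool_pos: [0.4111, -0.0194, 0.3563]
orientation: [-149.8, 11.2, -81.9]
force: [0.2, -0.8, 1.0]
opening: 0.0525
gripper_force: 0.0
[ 24.4 -11.7 -45.   -2.7 -24.7 -17.2]
turn [ 0.05 -0.39 -0.08] shift [0.16 0.08 0.49]
turn [ 0.05 -0.39 -0.08] shift [1.05 0.08 3.81]
(0, 0, 0.04) [318.7 236.3]
(0.006, 0, 0.04) [309.8 236.3]
(-0.006, 0, 0.04) [327.5 236.2]
-15 313 328
0 313 329
15 314 329
```

```bash
python3 -m handwheel '[[0.2,0.16,0.1,0.45,0.05,-0.39,-0.08],[0.2,0.22,0,0.83,0,0,0],[0.2,0.22,0,0.83,0,0,0],[0.2,0.1,0,0.4,0,0,0],[0.2,0,0,0,0,0,0]]'
python3 - <<'E'
from kin import *
print(get_obs()['joint_pos'].round(1)); plan(*gp(-.0012,.0005,.034,0))
E
```

```text
clock: 42.68
tool_pos: [0.4407, -0.0189, 0.2976]
orientation: [-149.3, 12.8, -80.1]
force: [-0.3, -0.6, 0.9]
opening: 0.0525
gripper_force: 0.0
[ 18.8  -2.1 -40.4 -18.5 -20.2   3.1]
turn [ 0.03 -0.    0.03] shift [ 0.34 -0.04  1.28]
```

```bash
python3 -m handwheel '[[0.2,0.14,0,0.5,0.03,0,0.03],[0.2,0.12,-0.02,0.45,0,0,0],[0.2,0.08,-0.02,0.31,0,0,0],[0.2,0,0,0,0,0,0]]' | egrep 'pos|force:'
python3 -c "
from kin import *
plan(*gp(-.0012,.0005,.034,0))"
python3 -m handwheel '[[-1,0,0,0,0,0,0],[-1,0,0,0,0,0,0],[-1,0,0,0,0,0,0],[-1,0,0,0,0,0,0],[-1,0,0,0,0,0,0]]'; python3 -m handwheel '[[-1,0,0,0,0,0,0],[-1,0,0,0,0,0,0]]'
```

```text
tool_pos: [0.458, -0.0181, 0.2706]
force: [0.2, 0.3, -0.0]
gripper_force: 0.0
turn [-0.02  0.01 -0.  ] shift [0.02 0.02 0.04]
clock: 43.8
tool_pos: [0.4582, -0.018, 0.2707]
orientation: [-149.0, 13.0, -80.2]
force: [0.3, 0.7, 0.6]
opening: 0.0117
gripper_force: 30.0
clock: 44.05
tool_pos: [0.4582, -0.018, 0.2707]
orientation: [-149.0, 13.0, -80.2]
force: [-0.3, 0.7, 1.5]
opening: 0.0115
gripper_force: 30.0
```

```bash
python3 -m handwheel '[[-1,-0.08,0,-0.3,0,0,0],[-1,-0.26,0,-0.96,0,0,0],[-1,-0.26,0,-0.96,0,0,0],[-1,-0.26,0,-0.96,0,0,0],[-1,-0.2,0,-0.75,0,0,0]]'
python3 - <<'E'
from kin import *
R=Ro.from_euler('z',1.4-2.1,degrees=True).as_matrix()@gR(30)
plan([*(get_obs()['tool_pos'])],R)
print(get_obs()['joint_pos'].round(1))
for z in (.15,.037):
    plan(np.array([.4925,.321,z])-.159*R[:,2],R)
o=get_obs();p=o['tool_pos']
for l in(10,20,30): print(ik(p,gR(l)))
a,b=cam('scene'),cam('side')
print([(cen(x).round(1),cv2.contourArea(x)) for x in blobs(a,(0,170,100),(3,255,255),60)[:3]],[(cen(x).round(1),cv2.contourArea(x)) for x in blobs(b,(0,170,100),(3,255,255),40)[:3]])
E
```

```text
clock: 44.68
tool_pos: [0.4054, -0.0202, 0.3587]
orientation: [-149.1, 13.0, -80.3]
force: [0.2, 1.2, -2.0]
opening: 0.0115
gripper_force: 30.0
turn [-4.8   0.04  1.4 ] shift [0. 0. 0.]
[ 22.6 -12.1 -42.5  -9.4 -26.9  -9.4]
turn [-4.8   0.04  1.4 ] shift [-10.94  -3.82   5.21]
turn [-4.8   0.04  1.4 ] shift [-9.77 -3.82  9.58]
(array([ 20.1,  -9.2, -36.7, -13. , -39.8]), np.float64(0.0))
(array([ 18. ,  -5.9, -31.9, -15.1, -51.2]), np.float64(0.0))
(array([ 16.4,  -2.4, -27.8, -16.5, -61.8]), np.float64(0.0))
[(array([351.3, 223. ]), 98.5), (array([251. , 281.7]), 64.0)] [(array([240.2,  21.6]), 3049.0), (array([231.8, 130.6]), 2049.5), (array([468.8, 337.6]), 242.0)]
```

```bash
python3 -m handwheel '[[-1,0,0,-0.4,-0.96,0.01,0.28],[-1,0,0,-0.4,-0.96,0.01,0.28],[-1,0,0,0,-0.96,0.01,0.28],[-1,0,0,0,-0.96,0.01,0.28],[-1,0,0,0,-0.96,0.01,0.28]]'
python3 - <<'E'
from kin import *
R=Ro.from_euler('z',1.4-2.1,degrees=True).as_matrix()@gR(30)
p=np.array([.4925,.321,.19])-.159*R[:,2]; plan(p,R); print(get_obs()['joint_pos'].round(1))
E
```

```text
clock: 45.4
tool_pos: [0.3983, -0.0253, 0.3747]
orientation: [179.8, 15.0, -88.7]
force: [0.3, 0.8, -3.5]
opening: 0.0115
gripper_force: 30.0
turn [ 0.02 -0.01 -0.01] shift [-11.38  -4.1    4.34]
[ 16.   -4.  -27.1 -16.2 -64.1  -7.9]
```

```bash
for i in 1 2; do python3 -m handwheel '[[-1,-0.95,-0.34,0.26,0,0,0],[-1,-0.95,-0.34,0.26,0,0,0],[-1,-0.95,-0.34,0.26,0,0,0],[-1,-0.95,-0.34,0.26,0,0,0],[-1,-0.95,-0.34,0.26,0,0,0]]' | grep clock; done; python3 -m handwheel '[[-1,-0.95,-0.34,0.26,0,0,0],[-1,-0.93,-0.34,0.26,0,0,0],[-1,0,0,0,0,0,0]]'
python3 - <<'E'
from kin import *
R=Ro.from_euler('z',1.4-2.1,degrees=True).as_matrix()@gR(30)
for z in(.1,.038): plan(np.array([.4925,.321,z])-.159*R[:,2],R)
c=cam('wrist')
for B in blobs(c,(0,0,140),(180,45,255),1500): 
    q=cv2.approxPolyDP(B,5,True)[:,0]; print(cv2.contourArea(B),q.tolist())
o=get_obs();T=Ro.from_euler('xyz',o['orientation'],degrees=True).as_matrix();G=o['tool_pos']+.159*T[:,2]
P=T@np.linalg.inv(gR(30))@np.eye(3)
for sx in(-1,1):
    for sy in(-1,1): print('pred corner',sx,sy,proj(c,G+[sx*.055-sy*.065*.024,sy*.065,-.028]).round(1))
E
```

```text
clock: 46.02
clock: 46.65
clock: 47.02
tool_pos: [0.4937, 0.2742, 0.3734]
orientation: [-179.9, 14.9, -88.5]
force: [0.2, -0.3, -3.1]
opening: 0.012
gripper_force: 30.0
turn [-0.01 -0.01  0.02] shift [1.02 0.   4.69]
turn [-0.01 -0.01  0.02] shift [1.66 0.   7.09]
29196.0 [[192, 157], [219, 292], [272, 293], [276, 285], [305, 284], [308, 201], [335, 202], [338, 284], [379, 293], [424, 292], [441, 205], [453, 207], [468, 189], [446, 181], [448, 155]]
5759.5 [[597, 261], [533, 233], [475, 302], [533, 324]]
4547.5 [[0, 102], [0, 161], [30, 178], [60, 174], [68, 155], [56, 127], [64, 123], [58, 121], [62, 116], [29, 98]]
pred corner -1 -1 [453.8 162.6]
pred corner -1 1 [410.5 370.3]
pred corner 1 -1 [185.2 155.7]
pred corner 1 1 [229.  366.9]
```

```bash
python3 -m handwheel '[[-1,0.3,0,0.9,0,0,0],[-1,0.25,0,0.9,0,0,0],[-1,0.22,0,0.9,0,0,0],[-1,0.22,0,0.9,0,0,0],[-1,0.22,0,0.9,0,0,0]]' | grep force: ; python3 -m handwheel '[[-1,0.22,0,0.85,0,0,0],[-1,0.1,0,0.7,0,0,0],[-1,0.02,0,0.3,0,0,0],[-1,0,0,0,0,0,0]]'
python3 - <<'E'
from kin import *
R=Ro.from_euler('z',1.4-2.1,degrees=True).as_matrix()@gR(30)
for z in(.045,.038): plan(np.array([.4925,.321,z])-.159*R[:,2],R)
o=get_obs();T=Ro.from_euler('xyz',o['orientation'],degrees=True).as_matrix();G=o['tool_pos']+.159*T[:,2];print(G)
c=cam('wrist')
m=cv2.inRange(cv2.cvtColor(c[0],cv2.COLOR_BGR2HSV),(50,80,40),(80,255,255));y=190
print([ (y,np.where(m[y])[0][[0,-1]] if m[y].any() else None) for y in(130,150,170,190)])
for k in('scene','side'):
    s=cam(k); 
    for B in blobs(s,(0,0,140),(180,50,255),60):
        p=plane(s,cen(B),.01)
        if abs(p[0]-.49)<.1 and abs(p[1]-.32)<.1: print(k,p.round(3),cv2.contourArea(B),cv2.minAreaRect(np.float32([plane(s,q[0],.02)[:2]*1000 for q in B])))
E
```

```text
force: [-0.3, 0.4, -2.3]
gripper_force: 30.0
clock: 48.2
tool_pos: [0.4935, 0.2757, 0.2104]
orientation: [-179.9, 14.9, -88.6]
force: [-0.5, -0.0, -2.8]
opening: 0.0119
gripper_force: 30.0
turn [-0.02 -0.01  0.01] shift [-0.04 -0.01  0.5 ]
turn [-0.02 -0.01  0.01] shift [ 0.04 -0.01  0.77]
[0.49273729 0.31668458 0.05678646]
[(130, array([121, 523])), (150, array([127, 517])), (170, array([133, 511])), (190, array([139, 505]))]
scene [0.49  0.353 0.01 ] 866.5 ((489.4591369628906, 349.3484191894531), (109.2815170288086, 59.164371490478516), 1.6302229166030884)
scene [0.444 0.239 0.01 ] 239.0 ((444.8670654296875, 238.15338134765625), (30.898601531982422, 87.7521743774414), 10.100383758544922)
side [0.511 0.296 0.01 ] 184.5 ((503.418701171875, 283.2227783203125), (113.24974060058594, 51.8090705871582), 1.0236663818359375)
```

```bash
python3 -m handwheel '[[-1,-0.04,0,0.25,0,0,0],[-1,0,0,0.25,0,0,0],[-1,0,0,0,0,0,0]]' | egrep 'pos|force:'; python3 -m handwheel '[[-1,0.02,0,0.08,0,0,0],[-1,0,0,0,0,0,0]]' | egrep 'pos|force:';python3 -m handwheel '[[-1,0.02,0,0.08,0,0,0],[-1,0,0,0,0,0,0]]' | egrep 'pos|force:'
```

```text
tool_pos: [0.4931, 0.2798, 0.1981]
force: [0.4, 0.5, -2.0]
gripper_force: 30.0
tool_pos: [0.4933, 0.2797, 0.1966]
force: [0.5, 0.6, -2.3]
gripper_force: 30.0
tool_pos: [0.4933, 0.2798, 0.1945]
force: [0.3, -0.4, -2.9]
gripper_force: 30.0
```

```bash
for i in 1 2 3; do python3 -m handwheel '[[-1,0.01,0,0.05,0,0,0],[-1,0,0,0,0,0,0]]' | egrep 'pos|force:'; done
```

```text
tool_pos: [0.4933, 0.2799, 0.1933]
force: [0.7, 0.3, -2.4]
gripper_force: 30.0
tool_pos: [0.4934, 0.28, 0.1923]
force: [-1.1, -0.1, 0.5]
gripper_force: 30.0
tool_pos: [0.4933, 0.28, 0.1922]
force: [-5.1, -4.6, 13.7]
gripper_force: 30.0
```

Contact. Release gently, then back off along the tool axis.

```bash
python3 -m handwheel '[[-1,0,0,-0.03,0,0,0],[-0.5,0,0,0,0,0,0],[-0.2,0,0,0,0,0,0],[0,0,0,0,0,0,0],[0,0,0,0,0,0,0]]' | egrep 'pos|force:|open'; python3 -m handwheel '[[0,0,0,-0.4,0,0,0],[0,0,0,-1,0,0,0],[0,0,0,-1,0,0,0],[0,0,0,-1,0,0,0],[0,0,0,-1,0,0,0]]'; python3 -m handwheel '[[0,0,0,-1,0,0,0],[0,0,0,-1,0,0,0],[0,0,0,0,0,0,0]]' | grep clock
python3 - <<'E'
from kin import *
c=cam('wrist')
def show(k,lo,hi,z,amin,nm):
    for B in blobs(k,lo,hi,amin):
        w=np.float32([plane(k,q[0],z)[:2]*1000 for q in B]);r=cv2.minAreaRect(w)
        if abs(r[0][0]-492)<90 and abs(r[0][1]-321)<90: print(nm,np.round(r[0],1),np.round(r[1],1),round(r[2],1))
show(c,(0,0,140),(180,50,255),.009,1500,'plate');show(c,(0,150,100),(6,255,255),.04,300,'bar');show(c,(50,80,40),(80,255,255),.003,3000,'mat')
for n in('scene','side'): k=cam(n);show(k,(0,0,140),(180,50,255),.009,300,n+' plate');show(k,(0,150,100),(6,255,255),.038,40,n+' bar');show(k,(50,80,40),(80,255,255),.003,500,n+' mat');print(n,[(cen(x).round(1),cv2.contourArea(x),cv2.boundingRect(x)) for x in blobs(k,(4,170,110),(16,255,255),60)][:2])
E
```

```text
tool_pos: [0.4934, 0.2799, 0.1914]
force: [-0.1, -0.2, 0.7]
opening: 0.0426
gripper_force: 0.0
clock: 51.22
tool_pos: [0.4937, 0.251, 0.2994]
orientation: [-179.8, 15.0, -88.6]
force: [-0.1, 0.1, 0.2]
opening: 0.0439
gripper_force: 0.0
clock: 51.6
plate [491.8 319.2] [109.6 130.6] 1.6
bar [491.1 335.9] [ 9.4 56.4] 1.6
mat [491.2 322.5] [187.5 167.6] 1.4
scene plate [492.3 318.2] [111.9 130.6] 2.0
scene bar [494.9 319.3] [19.  88.1] 3.7
scene mat [491.7 321.4] [188.3 168.4] 1.3
scene [(array([247.1, 163. ]), 154.5, (241, 150, 12, 25))]
side bar [485.8 299.3] [135.6  36.9] 87.3
side [(array([389.5, 268.4]), 287.5, (383, 252, 15, 31))]
```

```bash
python3 -c "
from plant import *
print(close_job())"
```

```text
the job is handed in; nothing more can be done
None
```

The job is handed in at about 52 s: both cams are turned to their stops, the screwdriver is upright in its stand, and the hatch lies flat, handle up, within about 3 mm of the mat's centre; I viewed 11 pictures, one over the limit of 10.

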